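Load the photometer's cell carriage with its check standards and start the check run

TASK

Get the photometer ready for its daily check: draw its cell carriage out, clear the black blind blocks out of it into the blue tray, and stand the filter holders fully down in the pockets, each with its clear window in the light path across the carriage - the blank (lowest tab) in pocket 1 next to the pull knob, then the standards that are there in order of rising tab height in the following pockets, leaving no gap. Then push the carriage fully home and, with it home, press the start key on the cover fully down and let go; leave the loupe and the test block where they are.

Things in the scene. Friction and masses are not known exactly. Their poses are not given: they have to be found in the camera images.
- blank_center (a point): Square metal holder, 30 x 30 mm, 42 mm tall, upright, 90 g, weighted at the foot; on top a flat black tab 10 mm (x) by 24 mm (y), 4 mm high. A glass window passes through its lower half along its own x (clear faces +x and -x, blind ribbed faces +y and -y). The point is the body's centre, 21 mm above its underside. This is the clear blank, always there, known by the lowest tab.
- std_low_center (a point): Square metal holder, 30 x 30 mm, 42 mm tall, upright, 90 g, weighted at the foot; on top a flat black tab 10 mm (x) by 24 mm (y), 10 mm high. A glass window passes through its lower half along its own x (clear faces +x and -x, blind ribbed faces +y and -y). The point is the body's centre, 21 mm above its underside. Standard with the second lowest tab; may be absent (None).
- std_mid_center (a point): Square metal holder, 30 x 30 mm, 42 mm tall, upright, 90 g, weighted at the foot; on top a flat black tab 10 mm (x) by 24 mm (y), 16 mm high. A glass window passes through its lower half along its own x (clear faces +x and -x, blind ribbed faces +y and -y). The point is the body's centre, 21 mm above its underside. Standard with the second tallest tab; may be absent (None).
- std_high_center (a point): Square metal holder, 30 x 30 mm, 42 mm tall, upright, 90 g, weighted at the foot; on top a flat black tab 10 mm (x) by 24 mm (y), 22 mm high. A glass window passes through its lower half along its own x (clear faces +x and -x, blind ribbed faces +y and -y). The point is the body's centre, 21 mm above its underside. Standard with the tallest tab; may be absent (None).
- carriage (a joint): Cell carriage, a bar sliding out of the housing's right end along the photometer's own -y: 0 = home, light shield against the housing; 0.195 m = out at the stop. About 2 N of friction; stays where left. Home at the start, pockets covered; they are free for loading from above only within 15 mm of the stop.
- pull_knob (a point): upright black round pull knob at the outer end of the carriage, 16 mm in diameter; the point lies on its axis in the middle of the thick part, 49 mm above the bench (knob from 37 to 62 mm). Its axes are the photometer's; the light shield, 81 mm high, stands 39 mm to its +y side. Can be pinched from above.
- pocket_1 (a point): Pocket 1 of the carriage (next to the pull knob and light shield, one pip): square, 32.5 mm wide, 20 mm deep with a 2.5 mm lead-in, 40 mm from the next. The point is the centre of its floor, 8 mm above the bench (rim at 28 mm). Its x is the light path, across the carriage; y runs along the carriage, pocket 1 at the -y end. Moves with the carriage.
- pocket_2 (a point): Pocket 2 of the carriage (2 pips): square, 32.5 mm wide, 20 mm deep with a 2.5 mm lead-in, 40 mm from the next. The point is the centre of its floor, 8 mm above the bench (rim at 28 mm). Its x is the light path, across the carriage; y runs along the carriage, pocket 1 at the -y end. Moves with the carriage.
- pocket_3 (a point): Pocket 3 of the carriage (3 pips): square, 32.5 mm wide, 20 mm deep with a 2.5 mm lead-in, 40 mm from the next. The point is the centre of its floor, 8 mm above the bench (rim at 28 mm). Its x is the light path, across the carriage; y runs along the carriage, pocket 1 at the -y end. Moves with the carriage.
- pocket_4 (a point): Pocket 4 of the carriage (4 pips): square, 32.5 mm wide, 20 mm deep with a 2.5 mm lead-in, 40 mm from the next. The point is the centre of its floor, 8 mm above the bench (rim at 28 mm). Its x is the light path, across the carriage; y runs along the carriage, pocket 1 at the -y end. Moves with the carriage.
- start_key_top (a point): top of the round grey start key (24 mm in diameter) on the white cover of the photometer housing; pressed straight down. The housing is 154 mm along its x, 204 mm along its y, its cover 88 mm above the bench; the key stands in a black surround above the cover.
- start_key (a joint): travel of the start key, spring loaded: 0 = up, 0.006 m = fully down at about 4 N; it counts as pressed beyond 0.004 m.
- blind_a_center (a point): Plain black blind block, 30 x 30 mm and 42 mm tall, no window, 60 g; if present (else None) it starts parked fully down in pocket 1, its x along the light path. The point is its centre, 21 mm above its underside.
- blind_b_center (a point): Plain black blind block, 30 x 30 mm and 42 mm tall, no window, 60 g; if present (else None) it starts parked fully down in pocket 2, its x along the light path. The point is its centre, 21 mm above its underside.
- blind_c_center (a point): Plain black blind block, 30 x 30 mm and 42 mm tall, no window, 60 g; if present (else None) it starts parked fully down in pocket 3, its x along the light path. The point is its centre, 21 mm above its underside.
- tray: Blue open parts tray, fixed on the bench, 104 mm (its x) by 150 mm (its y), empty, rim 26 mm high and 3 mm thick; origin at the centre of its underside, floor 2 mm above it.
- loupe: black eye loupe, 35 mm across and 41 mm tall, on the bench; bystander, origin at its underside
- test_block: flat round steel hardness test block, 48 mm across and 9 mm thick; bystander, origin at its underside

How it is judged:
On the way, in this order (a step that is already met when the one before it is completed fails the run):
1. the blank and all standards are seated in their pockets in sequence, windows in the light path, the blind blocks lie in the tray, and the carriage is fully home (horizontal distance between blank_center and pocket_1 below 0.004 m and z of blank_center in the frame of pocket_1 below 0.0235 m and angle between the x axis of blank_center and the x axis of pocket_1, either way round below 0.12 rad and horizontal distance between std_low_center and pocket_2 below 0.004 m and z of std_low_center in the frame of pocket_2 below 0.0235 m and angle between the x axis of std_low_center and the x axis of pocket_2, either way round below 0.12 rad and ((horizontal distance between std_mid_center and pocket_2 below 0.004 m and z of std_mid_center in the frame of pocket_2 below 0.0235 m and angle between the x axis of std_mid_center and the x axis of pocket_2, either way round below 0.12 rad) or (horizontal distance between std_mid_center and pocket_3 below 0.004 m and z of std_mid_center in the frame of pocket_3 below 0.0235 m and angle between the x axis of std_mid_center and the x axis of pocket_3, either way round below 0.12 rad)) and ((horizontal distance between std_high_center and pocket_3 below 0.004 m and z of std_high_center in the frame of pocket_3 below 0.0235 m and angle between the x axis of std_high_center and the x axis of pocket_3, either way round below 0.12 rad) or (horizontal distance between std_high_center and pocket_4 below 0.004 m and z of std_high_center in the frame of pocket_4 below 0.0235 m and angle between the x axis of std_high_center and the x axis of pocket_4, either way round below 0.12 rad)) and horizontal distance between any of std_low_center, std_mid_center and pocket_2 below 0.012 m and horizontal distance between any of std_mid_center, std_high_center and pocket_3 below 0.012 m and x of blind_a_center in the frame of tray between -0.049 and 0.049 m and y of blind_a_center in the frame of tray between -0.072 and 0.072 m and z of each of blind_a_center, blind_b_center, blind_c_center in the frame of tray below 0.03 m and x of blind_b_center in the frame of tray between -0.049 and 0.049 m and y of blind_b_center in the frame of tray between -0.072 and 0.072 m and x of blind_c_center in the frame of tray between -0.049 and 0.049 m and y of blind_c_center in the frame of tray between -0.072 and 0.072 m and value of joint carriage below 0.004 m), for 0.2 s.
2. the start key is pressed fully down with the loaded carriage home (value of joint start_key above 0.004 m and horizontal distance between blank_center and pocket_1 below 0.004 m and z of blank_center in the frame of pocket_1 below 0.0235 m and angle between the x axis of blank_center and the x axis of pocket_1, either way round below 0.12 rad and horizontal distance between std_low_center and pocket_2 below 0.004 m and z of std_low_center in the frame of pocket_2 below 0.0235 m and angle between the x axis of std_low_center and the x axis of pocket_2, either way round below 0.12 rad and ((horizontal distance between std_mid_center and pocket_2 below 0.004 m and z of std_mid_center in the frame of pocket_2 below 0.0235 m and angle between the x axis of std_mid_center and the x axis of pocket_2, either way round below 0.12 rad) or (horizontal distance between std_mid_center and pocket_3 below 0.004 m and z of std_mid_center in the frame of pocket_3 below 0.0235 m and angle between the x axis of std_mid_center and the x axis of pocket_3, either way round below 0.12 rad)) and ((horizontal distance between std_high_center and pocket_3 below 0.004 m and z of std_high_center in the frame of pocket_3 below 0.0235 m and angle between the x axis of std_high_center and the x axis of pocket_3, either way round below 0.12 rad) or (horizontal distance between std_high_center and pocket_4 below 0.004 m and z of std_high_center in the frame of pocket_4 below 0.0235 m and angle between the x axis of std_high_center and the x axis of pocket_4, either way round below 0.12 rad)) and horizontal distance between any of std_low_center, std_mid_center and pocket_2 below 0.012 m and horizontal distance between any of std_mid_center, std_high_center and pocket_3 below 0.012 m and value of joint carriage below 0.004 m), for 0.1 s.
At the end, for the whole second after the job is handed in: Blank in pocket 1, the standards present in the next pockets by rising tab height, no gap; each down within 2.5 mm, centred within 4 mm, window within 7 degrees of the light path; blind blocks down in the tray; carriage home within 4 mm; start key up again (all of step 1 and value of joint start_key below 0.001 m and velocity of joint carriage below 0.005 m/s); the robot touches nothing.
It fails at once if the loupe is disturbed (moved more than 3 cm) (distance of loupe from where it was at the start of the episode above 0.03 m).
It fails at once if the test block is disturbed (moved more than 3 cm) (distance of test_block from where it was at the start of the episode above 0.03 m).
Of blind_a, blind_b, blind_c only 1 to 2 are there at a start; the rules pass over those that are not, and their reading is None.
Of std_low, std_mid, std_high only 2 to 3 are there at a start; the rules pass over those that are not, and their reading is None.
At some moment in a run one of blank, std_low, std_mid, std_high may be knocked a few centimetres aside while the robot is not near it.
It also fails if it takes over 210 s, if anything falls off the work surface, if the arm or the gripper's body presses on something with over 40 N, if the wrist force passes 120 N, or if a joint passes its speed limit or range.

ROBOT

A 6-joint arm with a two-finger parallel gripper is mounted at the origin on a cart in front of the work surface, level with it; the furniture and walls round the work are solid. World frame = base frame: x ahead of the robot, y to its left, z up, the work surface at z = 0. Lengths are in m, angles in rad, forces in N, time in s.
With the tool pointing down it reaches from about 0.25 to 0.725 m from the base axis. Payload 4 kg.
Tool frame: the origin (TCP) lies midway between the tips of the shut fingers; the grasp point (between the pads) lies 19 mm behind it; z points along the fingers, y is the line along which they close (so a half turn about z gives the same grasp; the last joint's range is limited). The gripper opens to 85 mm and grips with 20 to 120 N. Pads are 22 mm wide; open, the fingers measure 114 mm over their backs; the gripper's body (76 mm by 85 mm) begins 54 mm behind the grasp point. The pads swing forward as they close: fully open they stand 13 mm farther back than shut.
Start: joints at [-1.301, 0.241, 0.005, 1.335, 0, 1.571], TCP at [0.133, -0.482, 0.231] pointing down, gripper open.
Joint ranges: [-2.72, 2.72], [-1.05, 1.87], [-1.09, 1.28], [-1.99, 2.15], [-1.42, 1.44], [-3.14, 3.14]. Speed limits (rad/s): [2.79, 2.79, 3.14, 3.14, 3.14, 3.14].

INTERFACE

Orientations are given as a unit quaternion [x, y, z, w].
In Python, from workcell import bot gives the robot as it stands. The module is installed in compiled form; this text tells all that it offers.
- The arm moves only by the tool drive_tool, never from a script. Its arguments are lists of equal length, an entry for each row: "slide": the shift along the tool's x, y, z scaled (see below), a list of three; "rotation": the turn, a rotation vector about the tool's x, y, z scaled (see below), a list of three. A call has exactly 8 rows; each row is the pose to reach, as a shift and turn from the pose commanded when the call began, along the tool's axes at that moment; what a row does not reach only later rows make up. The controller multiplies each number of a shift by 250 mm and each number of a turn by 0.5 rad. A row lasts 1/8 s, in which the tool goes at most 62.5 mm and 10.7 degrees, less where a joint would pass 70% of its speed; a pose out of reach is approached as far as the arm can. A call with a number of a shift or a turn outside -1 to 1 is refused whole. A call with a gripper value outside its range is refused whole. "gripper" is the opening, from 0 (shut) to 1 (fully open), set as the call begins (left out, the last holds). The fingers move at their own pace and stop on an object; the grip force is fixed at half the most. Time passes only in rows, so rows that repeat a pose let the fingers close, or fill a call up. It gives the time, the measured TCP pose, the force, the opening and the grip force at its end, in the units of the state.
- bot.get_obs(): the state, without advancing time (a new reading comes with each control period).
- bot.camera(name): name is "scene" or "top"; returns a dict with "image" (420x560x3 uint8, red, green, blue), "z_map" (420x560 float32, m along the optical axis (not along the pixel's ray), 0 where there is no reading), "camera_matrix" (3x3 intrinsics, pixels), "xyz" and "orientation" of the camera in the world. Camera axes: x right, y up, looking along -z (the intrinsics and any distortion apply to the point x, -y, -z); pixel columns grow to the right and rows downward; lengths in m; the calibration is good to about 2 mm. A picture is of the moment at which its call begins.
- bot.job_done(): hands the job in; it is judged then, once.
The state is a dict: "clock": time; "joint_pos": joint angles; "joint_vel": joint speeds; "tau": joint torques, N m; "eef_pos": TCP position; "tool_rot": TCP orientation; "ft_force": force on the tool from outside, world axes, zero at the start; "ft_torque": the same for the moment, N m; "grip_width": finger opening in m; "grasp_force": force on a finger pad.
Only numpy, scipy, OpenCV 4.12 (cv2) and the standard library are available. Lean on these libraries where they do the work, as an engineer would, in place of code of your own. Each camera call takes 0.05 s, during which the arm holds its last target. There are 200 camera calls.

## Working session

There is one attempt and no reset: what is moved stays moved. The work goes in short steps, Python scripts to look and compute and a tool call to move; the robot and the scene stay as the last step left them, time stands still between calls to the robot, and variables do not carry over. Pictures are saved under pics/ and viewed, at most 14 in all, crops included, and the job is handed in when it is done.

Besides the shell and the picture viewer there is one more tool, called after "Call:" as name(argument=value, ...) on one line, values as JSON. drive_tool: Moves the arm, as the interface text tells. Shifts and turns lie within -1 to 1; 1 stands for 250 mm of shift or 0.5 rad of turn. Its arguments: {"type":"object","properties":{"slide":{"type":"array","items":{"type":"array","items":{"type":"number"}}},"rotation":{"type":"array","items":{"type":"array","items":{"type":"number"}}},"gripper":{"type":"number"}},"required":["slide","rotation"]}

```bash
mkdir -p pics; cat > h.py <<'E'
import numpy as np, cv2
from scipy.spatial.transform import Rotation as R
from workcell import bot
def cam(n):
    c=bot.camera(n); c['R']=R.from_quat(c['orientation']).as_matrix(); return c
def save(c,f,crop=None,s=1):
    im=cv2.cvtColor(c['image'],cv2.COLOR_RGB2BGR)
    if crop: a,b,d,e=crop; im=im[b:e,a:d]
    cv2.imwrite('pics/'+f,cv2.resize(im,None,fx=s,fy=s,interpolation=cv2.INTER_NEAREST))
def cloud(c):
    K=c['camera_matrix'];z=c['z_map'];v,u=np.mgrid[:z.shape[0],:z.shape[1]]
    p=np.stack([(u-K[0,2])/K[0,0]*z,-(v-K[1,2])/K[1,1]*z,-z],-1)
    return p@c['R'].T+np.array(c['xyz'])
def ray(c,u,v,h):
    K=c['camera_matrix'];d=c['R']@np.array([(u-K[0,2])/K[0,0],-(v-K[1,2])/K[1,1],-1])
    o=np.array(c['xyz']);return o+d*(h-o[2])/d[2]
def proj(c,p):
    q=c['R'].T@(np.array(p)-np.array(c['xyz']));K=c['camera_matrix'];return K[0,0]*q[0]/-q[2]+K[0,2],K[1,1]*-q[1]/-q[2]+K[1,2]
E
python3 - <<'E'
from h import *
for n in('top','scene'):
    c=cam(n);save(c,n+'0.png');print(n,c['xyz'],c['R'].round(3).tolist(),c['camera_matrix'].tolist(), (c['z_map']>0).mean())
s=bot.get_obs();print({k:np.round(v,3) for k,v in s.items()})
E
```

```text
top [0.31334611 0.05571486 1.26053469] [[0.021, 0.989, -0.144], [-1.0, 0.021, -0.002], [0.001, 0.144, 0.99]] [[481.9070470508103, 0.0, 282.79160285809655], [0.0, 481.9070470508103, 219.00928498566424], [0.0, 0.0, 1.0]] 0.9960034013605442
scene [-0.02807407 -0.9758107   0.60288318] [[0.889, 0.18, -0.42], [-0.457, 0.371, -0.808], [0.01, 0.911, 0.412]] [[452.50598709505715, 0.0, 280.8027062196545], [0.0, 452.50598709505715, 213.13903007204044], [0.0, 0.0, 1.0]] 0.9960204081632653
{'clock': np.float64(0.1), 'joint_pos': array([-1.301,  0.241,  0.004,  1.335, -0.   ,  1.571]), 'joint_vel': array([-0.   , -0.001,  0.005, -0.001, -0.   ,  0.001]), 'tau': array([-1.0000e-03, -3.7314e+01,  2.5301e+01,  1.1000e-02,  0.0000e+00,
        0.0000e+00]), 'eef_pos': array([ 0.133, -0.481,  0.231]), 'tool_rot': array([ 0.991,  0.134, -0.   , -0.001]), 'ft_force': array([-0.586, -0.291, -0.423]), 'ft_torque': array([-0.04 ,  0.012, -0.009]), 'grasp_force': np.float64(0.0), 'grip_width': np.float64(0.085)}
```

View pics/top0.png

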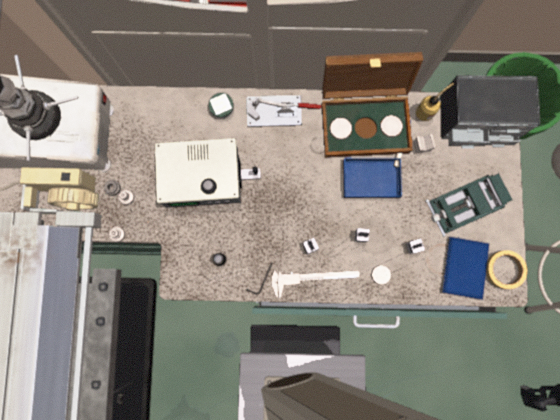

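View pics/scene0.png

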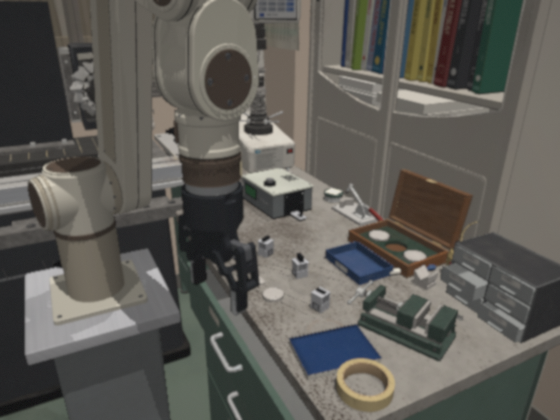

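```bash
python3 - <<'E'
from h import *
c=cam('top');P=cloud(c);H=P[...,2]
save(c,'zoom.png',(290,120,450,300),4) 
save(c,'zoom2.png',(140,120,300,220),5)
im=c['image'].astype(int)
def blob(m,name,mina=15):
    n,l,s,ce=cv2.connectedComponentsWithStats(m.astype(np.uint8))
    for i in range(1,n):
        if s[i,4]>=mina:
            pts=P[l==i];rc=cv2.minAreaRect(pts[:,:2].astype(np.float32)*1000)
            print(name,s[i],np.round(rc[0],1),np.round(rc[1],1),round(rc[2],1),'h',np.percentile(H[l==i],[5,50,95]).round(3))
roi=np.zeros(H.shape,bool);roi[130:300,110:520]=1
blob(roi&(H>0.082)&(H<0.096),'cover',300)
sub=roi.copy();sub[:,:240]=0;sub[:200,300:]=0
blob(sub&(H>0.02)&(H<0.1),'h>20')
blob(roi&(im[...,2]>im[...,0]+40),'blue',200)
E
```

```text
cover [ 155  139   84   65 4687] [602.6 276.1] [154.8 207.5] 4.7 h [0.084 0.088 0.092]
h>20 [240 167   1  16  16] [606.6 172.1] [46.7  0.4] 5.3 h [0.021 0.034 0.048]
h>20 [252 167   6   8  40] [613.8 133. ] [13.3 13.6] 80.6 h [0.044 0.061 0.064]
h>20 [ 425  200   88   38 1286] [ 540.4 -410.2] [102.5 199. ] 26.5 h [0.028 0.052 0.068]
h>20 [355 229  14  13 161] [ 454.2 -144.7] [30.9 30.5] 85.8 h [0.031 0.043 0.059]
h>20 [303 238  15  16 151] [423.8 -13.2] [30.1 30. ] 26.0 h [0.034 0.043 0.053]
h>20 [407 239  17  15 167] [ 428.2 -282. ] [29.5 31.4] 18.9 h [0.027 0.042 0.048]
h>20 [488 251  32  39 360] [ 374.8 -508.6] [81.7 96.9] 86.7 h [0.021 0.024 0.028]
blue [ 344  159   58   38 1974] [518.  -62.8] [165.3 443. ] 39.5 h [-0.002  0.003  0.022]
blue [ 443  238   46   61 2188] [ 382.9 -210. ] [527.9 152.1] 88.6 h [0.007 0.011 0.015]
```

View pics/zoom.png

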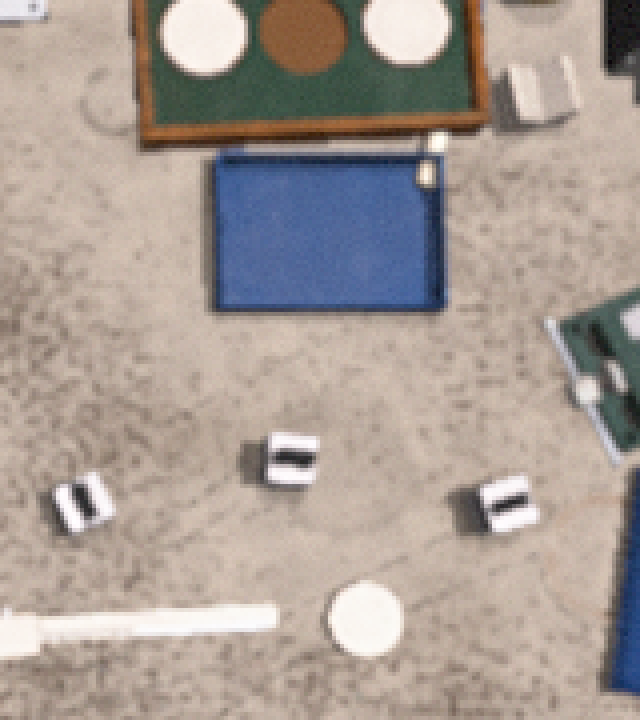

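View pics/zoom2.png

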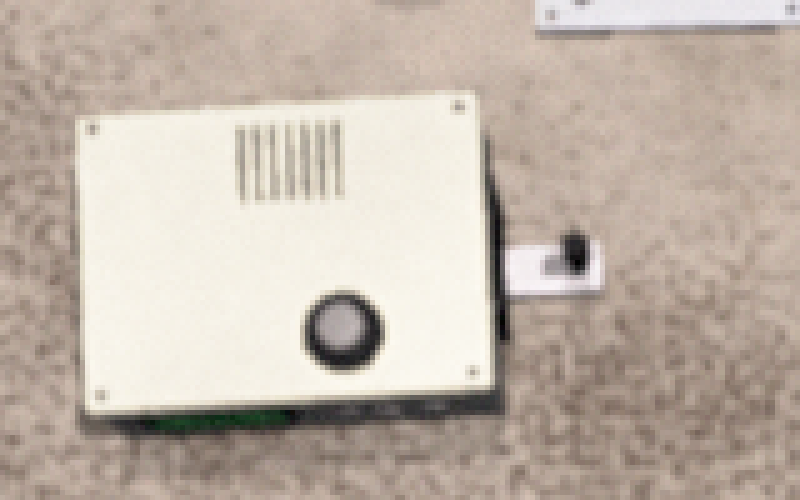

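```bash
cat >> h.py <<'E'
YAW=np.radians(4.7)
def rot(yaw): # tool down, tool x at yaw
    return R.from_matrix([[np.cos(yaw),np.sin(yaw),0],[np.sin(yaw),-np.cos(yaw),0],[0,0,-1]])
def plan(*tg):
    """targets (x,y,z,yawdeg): prints scaled slide/rotation for each successive call"""
    s=bot.get_obs();p=np.array(s['eef_pos']);q=R.from_quat(s['tool_rot'])
    for x,y,z,w in tg:
        t=np.array([x,y,z]);qt=rot(np.radians(w))
        d=q.inv().apply(t-p)/.25;r=(q.inv()*qt).as_rotvec()/.5
        n=max(1,int(np.ceil(max(abs(d).max(),abs(r).max())-1e-3)))
        p0,q0=p,q
        for k in range(1,n+1):
            pk=p0+(t-p0)*k/n;qk=q0*R.from_rotvec(r*.5*k/n)
            dd=q.inv().apply(pk-p)/.25;rr=(q.inv()*qk).as_rotvec()/.5
            print('slide',dd.round(3).tolist(),'rot',rr.round(3).tolist()); p,q=pk,qk
E
python3 - <<'E'
from h import *
c=cam('top');P=cloud(c)
for n,u,v,h in [('knobtop',140+575/5,120+243/5,.062),('key',140+341/5,120+326/5,.096),('traylt',290+217/4,120+155/4,.026),('trayrt',290+443/4,120+155/4,.026),('trayrb',290+445/4,120+310/4,.026),('traylb',290+213/4,120+310/4,.026)]:
    print(n,ray(c,u,v,h).round(4),P[int(round(v)),int(round(u)),2].round(4))
plan((.614,.133,.15,94.7))
E
```

```text
knobtop [0.6159 0.1317 0.062 ] 0.0647
key [0.5629 0.2437 0.096 ] 0.1106
traylt [ 0.6566 -0.1005  0.026 ] 0.0277
trayrt [ 0.6597 -0.2495  0.026 ] 0.0024
trayrb [ 0.5558 -0.2493  0.026 ] -0.0016
traylb [ 0.5526 -0.0981  0.026 ] 0.0028
slide [0.836, -0.619, 0.108] rot [-0.001, -0.001, -0.922]
slide [1.024, -0.182, 0.108] rot [-0.001, -0.001, -0.922]
slide [0.998, 0.292, 0.108] rot [-0.001, -0.001, -0.922]
```

Call:
drive_tool(slide=[[0.836, -0.619, 0.1], [0.836, -0.619, 0.1], [0.836, -0.619, 0.1], [0.836, -0.619, 0.1], [0.836, -0.619, 0.1], [0.836, -0.619, 0.1], [0.836, -0.619, 0.1], [0.836, -0.619, 0.1]], rotation=[[0, 0, -0.922], [0, 0, -0.922], [0, 0, -0.922], [0, 0, -0.922], [0, 0, -0.922], [0, 0, -0.922], [0, 0, -0.922], [0, 0, -0.922]], gripper=0.6)

```text
clock: 1.2
eef_pos: [0.2928, -0.2783, 0.2064]
tool_rot: [0.934, 0.356, -0.0, 0.0]
ft_force: [0.2, -0.9, 0.8]
grip_width: 0.0511
grasp_force: 0.0
```

Call:
drive_tool(slide=[[1, -0.182, 0.1], [1, -0.182, 0.1], [1, -0.182, 0.1], [1, -0.182, 0.1], [1, -0.182, 0.1], [1, -0.182, 0.1], [1, -0.182, 0.1], [1, -0.182, 0.1]], rotation=[[0, 0, -0.922], [0, 0, -0.922], [0, 0, -0.922], [0, 0, -0.922], [0, 0, -0.922], [0, 0, -0.922], [0, 0, -0.922], [0, 0, -0.922]])

```text
clock: 2.2
eef_pos: [0.4487, -0.0777, 0.1816]
tool_rot: [0.828, 0.56, 0.0, 0.0]
ft_force: [-0.4, 0.8, 0.8]
grip_width: 0.0515
grasp_force: 0.0
```

Call:
drive_tool(slide=[[0.95, 0.292, 0.1], [0.95, 0.292, 0.1], [0.95, 0.292, 0.1], [0.95, 0.292, 0.1], [0.95, 0.292, 0.1], [0.95, 0.292, 0.1], [0.95, 0.292, 0.1], [0.95, 0.292, 0.1]], rotation=[[0, 0, -0.922], [0, 0, -0.922], [0, 0, -0.922], [0, 0, -0.922], [0, 0, -0.922], [0, 0, -0.922], [0, 0, -0.922], [0, 0, -0.922]])

```text
clock: 3.2
eef_pos: [0.6047, 0.116, 0.1573]
tool_rot: [0.678, 0.735, 0.0, 0.0]
ft_force: [0.7, 0.4, 0.0]
grip_width: 0.0511
grasp_force: 0.0
```

```bash
python3 - <<'E'
from h import *
s=bot.get_obs();print(s['eef_pos'].round(4),s['joint_pos'].round(2))
plan((.615,.132,.036,94.7))
E
```

```text
[0.6047 0.116  0.1573] [ 0.19  0.51  0.2   1.27 -0.    1.68]
slide [0.061, 0.046, 0.485] rot [0.002, -0.0, -0.004]
```

Call:
drive_tool(slide=[[0.06, 0.046, 0.1], [0.06, 0.046, 0.2], [0.06, 0.046, 0.3], [0.06, 0.046, 0.4], [0.06, 0.046, 0.48], [0.06, 0.046, 0.48], [0.06, 0.046, 0.48], [0.06, 0.046, 0.48]], rotation=[[0, 0, 0], [0, 0, 0], [0, 0, 0], [0, 0, 0], [0, 0, 0], [0, 0, 0], [0, 0, 0], [0, 0, 0]])

```text
clock: 4.2
eef_pos: [0.6162, 0.1332, 0.038]
tool_rot: [0.678, 0.735, 0.001, 0.001]
ft_force: [-0.4, 0.2, -0.4]
grip_width: 0.0511
grasp_force: 0.0
```

Call:
drive_tool(slide=[[0, 0, 0], [0, 0, 0], [0, 0, 0], [0, 0, 0], [0, 0, 0], [0, 0, 0], [0, 0, 0], [0, 0, 0]], rotation=[[0, 0, 0], [0, 0, 0], [0, 0, 0], [0, 0, 0], [0, 0, 0], [0, 0, 0], [0, 0, 0], [0, 0, 0]], gripper=0)

```text
clock: 5.2
eef_pos: [0.6163, 0.1334, 0.0371]
tool_rot: [0.678, 0.735, 0.001, 0.001]
ft_force: [3.6, 0.1, 5.7]
grip_width: 0.0143
grasp_force: 58.9
```

Call:
drive_tool(slide=[[-0.1, 0, 0], [-0.2, 0, 0], [-0.3, 0, 0], [-0.4, 0, 0], [-0.5, 0, 0], [-0.6, 0, 0], [-0.7, 0, 0], [-0.77, 0, 0]], rotation=[[0, 0, 0], [0, 0, 0], [0, 0, 0], [0, 0, 0], [0, 0, 0], [0, 0, 0], [0, 0, 0], [0, 0, 0]])

```text
clock: 6.2
eef_pos: [0.633, -0.058, 0.0371]
tool_rot: [0.677, 0.736, 0.003, 0.001]
ft_force: [6.8, 3.7, 3.9]
grip_width: 0.0134
grasp_force: 58.9
```

Call:
drive_tool(slide=[[0, 0, 0], [0, 0, 0], [0, 0, 0], [0, 0, 0], [0, 0, 0], [0, 0, 0], [0, 0, 0], [0, 0, 0]], rotation=[[0, 0, 0], [0, 0, 0], [0, 0, 0], [0, 0, 0], [0, 0, 0], [0, 0, 0], [0, 0, 0], [0, 0, 0]])

```text
clock: 7.2
eef_pos: [0.6331, -0.0589, 0.0371]
tool_rot: [0.678, 0.735, 0.001, 0.002]
ft_force: [6.6, -1.4, 3.3]
grip_width: 0.0139
grasp_force: 58.8
```

Call:
drive_tool(slide=[[0, 0, 0], [0, 0, 0], [0, 0, 0], [0, 0, -0.2], [0, 0, -0.4], [-0.3, 0, -0.4], [-0.6, 0, -0.4], [-0.8, 0, -0.4]], rotation=[[0, 0, 0], [0, 0, 0], [0, 0, 0], [0, 0, 0], [0, 0, 0], [0, 0, 0], [0, 0, 0], [0, 0, 0]], gripper=0.6)

```text
clock: 8.2
eef_pos: [0.6461, -0.2466, 0.1363]
tool_rot: [0.677, 0.736, -0.0, -0.0]
ft_force: [1.2, -0.4, 0.9]
grip_width: 0.0512
grasp_force: 0.0
```

```bash
python3 - <<'E'
from h import *
c=cam('top');save(c,'t2.png',(220,130,420,270),4)
E
```

```text
(no output)
```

View pics/t2.png

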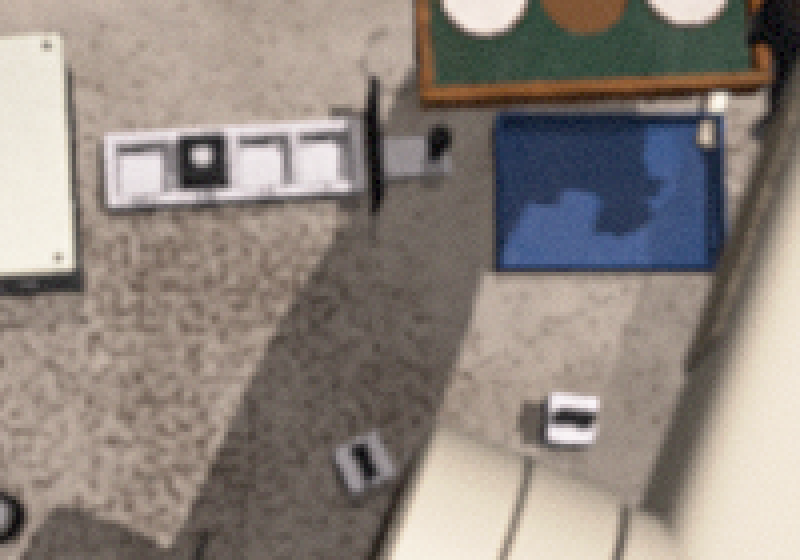

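```bash
python3 - <<'E'
from h import *
c=cam('top');P=cloud(c);H=P[...,2];im=c['image']
roi=np.zeros(H.shape,bool);roi[155:188,243:313]=1
g=im.max(-1)
def rect(m,h,name):
    m=cv2.morphologyEx(m.astype(np.uint8),cv2.MORPH_OPEN,np.ones((2,2)))
    n,l,s,_=cv2.connectedComponentsWithStats(m);i=1+s[1:,4].argmax()
    v,u=np.nonzero(l==i);pts=np.array([ray(c,a,b,h)[:2] for a,b in zip(u,v)],np.float32)*1000
    rc=cv2.minAreaRect(pts);print(name,s[i],np.round(rc[0],1),np.round(rc[1],1),round(rc[2],1),pts.mean(0).round(1))
rect(roi&(H>.04)&(H<.06),.05,'blind')
m=(roi&(g>125));rect(m,.028,'bar')
print(H[150:190:2,262:280:2].round(3))
v,u=np.nonzero(roi&(g<60)&(H>.04)&(H<.06));print(u.min(),u.max(),v.min(),v.max())
print(g[160:180,255:285])
kx=cam('top');k=np.zeros(H.shape,bool);k[158:175,320:335]=1
rect(k&(H>.05)&(H<.08),.062,'knob')
E
```

```text
blind [265 165  12  12 137] [614.8  92.4] [29.1 28.4] 1.3 [614.9  92. ]
bar [ 244  156   68   27 1425] [624.8  74.9] [ 70.  176.5] 1.2 [628.1  77.7]
[[ 5.000e-03 -1.000e-03 -3.000e-03 -0.000e+00  1.000e-03  1.000e-03
  -2.000e-03 -2.000e-03  2.000e-03]
 [ 1.000e-03 -2.000e-03  3.000e-03  2.000e-03  0.000e+00  1.000e-03
   2.000e-03 -3.000e-03  0.000e+00]
 [ 2.000e-03 -0.000e+00  2.000e-03  3.000e-03 -2.000e-03  2.000e-03
   2.000e-03 -1.000e-03 -4.000e-03]
 [-0.000e+00 -2.000e-03 -1.000e-03 -1.000e-03  3.000e-03 -0.000e+00
   1.000e-03  2.000e-03  1.000e-03]
 [-1.000e-03  1.000e-03 -2.000e-03 -2.000e-03  0.000e+00  2.000e-03
   3.000e-03  3.000e-03  4.000e-03]
 [ 0.000e+00  1.000e-03  2.000e-03 -1.000e-03  3.000e-03 -0.000e+00
   2.000e-03  4.000e-03  3.000e-03]
 [-3.000e-03 -2.000e-03  2.000e-03 -2.000e-03  1.000e-03  2.700e-02
   2.500e-02  2.300e-02  2.500e-02]
 [ 2.700e-02  4.800e-02  5.000e-02  5.400e-02  5.000e-02  4.700e-02
   4.900e-02  2.700e-02  2.700e-02]
 [ 2.800e-02  5.000e-02  4.900e-02  4.800e-02  5.500e-02  5.000e-02
   5.400e-02  9.000e-03  3.200e-02]
 [ 3.000e-02  5
[... 3017 characters left out ...]
35]
 [235 234 237 235 234 196 160 172 156 117  62  29  17  35  38  39  40  39
   51  48  41  85 151 214 217 227 235 238 237 234]
 [233 234 233 236 234 190 156 167 167 132  85  55  57  61  59  67  66  68
   88  93  92 120 159 210 219 222 226 229 231 227]
 [231 229 229 229 226 194 168 180 187 181 155 141 140 139 132 130 124 119
  146 170 185 194 211 229 228 225 226 225 228 225]
 [209 207 217 213 217 208 209 223 233 229 219 213 213 202 183 185 170 162
  182 214 233 235 236 237 236 228 221 222 215 207]
 [187 183 202 204 219 229 235 235 237 233 224 228 225 212 186 185 168 155
  164 192 199 200 199 196 194 181 176 166 157 145]]
knob [328 163   6   7  32] [626.8 -60.9] [15.8 12.8] 0.4 [626.8 -60.9]
```

```bash
python3 - <<'E'
from h import *
plan((.6175,.092,.136,94.8),(.6175,.092,.031,94.8))
E
```

```text
slide [0.684, -0.003, -0.001] rot [-0.001, -0.001, -0.007]
slide [0.684, -0.001, -0.002] rot [-0.001, -0.001, -0.007]
slide [-0.0, -0.0, 0.42] rot [-0.0, 0.0, -0.0]
```

Call:
drive_tool(slide=[[0.684, 0, 0], [0.684, 0, 0], [0.684, 0, 0], [0.684, 0, 0], [0.684, 0, 0], [0.684, 0, 0], [0.684, 0, 0], [0.684, 0, 0]], rotation=[[0, 0, 0], [0, 0, 0], [0, 0, 0], [0, 0, 0], [0, 0, 0], [0, 0, 0], [0, 0, 0], [0, 0, 0]])

```text
clock: 9.35
eef_pos: [0.6323, -0.076, 0.1362]
tool_rot: [0.678, 0.735, -0.0, -0.0]
ft_force: [0.5, -0.5, 0.1]
grip_width: 0.0512
grasp_force: 0.0
```

Call:
drive_tool(slide=[[0.684, 0, 0], [0.684, 0, 0], [0.684, 0, 0], [0.684, 0, 0], [0.684, 0, 0], [0.684, 0, 0.1], [0.684, 0, 0.2], [0.684, 0, 0.3]], rotation=[[0, 0, 0], [0, 0, 0], [0, 0, 0], [0, 0, 0], [0, 0, 0], [0, 0, 0], [0, 0, 0], [0, 0, 0]])

```text
clock: 10.35
eef_pos: [0.6187, 0.0931, 0.0607]
tool_rot: [0.679, 0.734, 0.0, 0.0]
ft_force: [-0.4, -0.6, -0.9]
grip_width: 0.0513
grasp_force: 0.0
```

Call:
drive_tool(slide=[[0, 0, 0.12], [0, 0, 0.12], [0, 0, 0.12], [0, 0, 0.12], [0, 0, 0.12], [0, 0, 0.12], [0, 0, 0.12], [0, 0, 0.12]], rotation=[[0, 0, 0], [0, 0, 0], [0, 0, 0], [0, 0, 0], [0, 0, 0], [0, 0, 0], [0, 0, 0], [0, 0, 0]])

```text
clock: 11.35
eef_pos: [0.6182, 0.0954, 0.0313]
tool_rot: [0.677, 0.736, -0.0, -0.0]
ft_force: [-0.4, -0.3, 0.8]
grip_width: 0.0512
grasp_force: 0.0
```

Call:
drive_tool(slide=[[0, 0, 0], [0, 0, 0], [0, 0, 0], [0, 0, 0], [0, 0, 0], [0, 0, 0], [0, 0, 0], [0, 0, 0]], rotation=[[0, 0, 0], [0, 0, 0], [0, 0, 0], [0, 0, 0], [0, 0, 0], [0, 0, 0], [0, 0, 0], [0, 0, 0]], gripper=0)

```text
clock: 12.35
eef_pos: [0.6185, 0.0954, 0.0315]
tool_rot: [0.678, 0.736, 0.0, 0.0]
ft_force: [1.3, 0.4, 2.3]
grip_width: 0.0285
grasp_force: 59.6
```

Call:
drive_tool(slide=[[0, 0, -0.04], [0, 0, -0.08], [0, 0, -0.14], [0, 0, -0.25], [0, 0, -0.35], [0, 0, -0.45], [0, 0, -0.45], [0, 0, -0.45]], rotation=[[0, 0, 0], [0, 0, 0], [0, 0, 0], [0, 0, 0], [0, 0, 0], [0, 0, 0], [0, 0, 0], [0, 0, 0]])

```text
clock: 13.35
eef_pos: [0.6174, 0.0952, 0.1432]
tool_rot: [0.678, 0.736, -0.001, -0.001]
ft_force: [0.5, -0.2, -1.1]
grip_width: 0.0286
grasp_force: 60.5
```

Call:
drive_tool(slide=[[-0.15, -0.03, 0], [-0.3, -0.06, 0], [-0.45, -0.1, 0], [-0.6, -0.12, 0], [-0.75, -0.14, 0], [-0.9, -0.17, 0], [-0.96, -0.17, 0], [-0.96, -0.17, 0]], rotation=[[0, 0, 0], [0, 0, 0], [0, 0, 0], [0, 0, 0], [0, 0, 0], [0, 0, 0], [0, 0, 0], [0, 0, 0]])

```text
clock: 14.35
eef_pos: [0.595, -0.1477, 0.1426]
tool_rot: [0.678, 0.735, -0.0, -0.001]
ft_force: [0.5, 0.6, -0.7]
grip_width: 0.029
grasp_force: 60.5
```

Call:
drive_tool(slide=[[0, 0, 0.1], [0, 0, 0.2], [0, 0, 0.3], [0, 0, 0.4], [0, 0, 0.44], [0, 0, 0.46], [0, 0, 0.46], [0, 0, 0.46]], rotation=[[0, 0, 0], [0, 0, 0], [0, 0, 0], [0, 0, 0], [0, 0, 0], [0, 0, 0], [0, 0, 0], [0, 0, 0]])

```text
clock: 15.35
eef_pos: [0.5964, -0.1474, 0.0299]
tool_rot: [0.677, 0.736, 0.0, 0.001]
ft_force: [0.2, 0.1, -0.8]
grip_width: 0.0286
grasp_force: 60.5
```

Call:
drive_tool(slide=[[0, 0, 0.006], [0, 0, 0.012], [0, 0, 0.014], [0, 0, 0.014], [0, 0, 0.014], [0, 0, 0.014], [0, 0, 0.014], [0, 0, 0.014]], rotation=[[0, 0, 0], [0, 0, 0], [0, 0, 0], [0, 0, 0], [0, 0, 0], [0, 0, 0], [0, 0, 0], [0, 0, 0]])

```text
clock: 16.35
eef_pos: [0.5959, -0.1474, 0.026]
tool_rot: [0.678, 0.735, 0.0, 0.0]
ft_force: [-1.1, 0.3, 5.5]
grip_width: 0.0288
grasp_force: 61.2
```

Call:
drive_tool(slide=[[0, 0, 0], [0, 0, 0], [0, 0, 0], [0, 0, -0.1], [0, 0, -0.3], [0, 0, -0.5], [0, 0, -0.6], [0, 0, -0.6]], rotation=[[0, 0, 0], [0, 0, 0], [0, 0, 0], [0, 0, 0], [0, 0, 0], [0, 0, 0], [0, 0, 0], [0, 0, 0]], gripper=0.6)

```text
clock: 17.35
eef_pos: [0.5972, -0.1477, 0.178]
tool_rot: [0.678, 0.735, 0.001, 0.002]
ft_force: [1.1, -0.9, -0.7]
grip_width: 0.0512
grasp_force: 0.0
```

```bash
cat >> h.py <<'E'
def holders(c):
    """holders on the bench: centre (mm), tab angle, height; side-face bias avoided by keeping the top-height band"""
    P=cloud(c);H=P[...,2];g=c['image'].max(-1)
    m=(P[...,0]>.3)&(P[...,0]<.7)&(P[...,1]<.1)&(P[...,1]>-.4)&(H>.033)&(H<.075)
    n,l,s,ce=cv2.connectedComponentsWithStats(m.astype(np.uint8))
    for i in range(1,n):
        if 60<s[i,4]<300:
            v,u=np.nonzero(l==i);t=np.array([ray(c,a,b,.042)[:2] for a,b in zip(u,v)],np.float32)*1000
            rc=cv2.minAreaRect(t);k=g[v,u]<110
            a=None
            if k.sum()>5:
                q=t[k]-t[k].mean(0);w,e=np.linalg.eigh(q.T@q);a=np.degrees(np.arctan2(e[1,1],e[0,1]))%180
            print(s[i,:2],'c',np.round(rc[0],1),'size',np.round(rc[1],1),'edge',round(rc[2],1),'tab',None if a is None else (a.round(1),t[k].mean(0).round(1)),'hmax',np.percentile(H[v,u],97).round(4))
E
python3 - <<'E'
from h import *
c=cam('top');save(c,'t3.png',(220,130,440,300),3.6);holders(c)
plan((.428,-.282,.18,108.9))
E
```

```text
[324 142] c [679.7 -99.1] size [ 35.  106.7] edge 1.2 tab (np.float32(85.2), array([669. , -93.3], dtype=float32)) hmax 0.0406
[357 175] c [ 594.  -147.3] size [31.7 31.2] edge 1.2 tab (np.float32(160.1), array([ 594.8, -145.6], dtype=float32)) hmax 0.0485
[449 204] c [ 507.9 -382.7] size [29.9 68.7] edge 79.6 tab (np.float32(158.2), array([ 507. , -378.9], dtype=float32)) hmax 0.0612
[303 238] c [423.7 -13. ] size [30.6 29.6] edge 27.2 tab (np.float32(24.7), array([425.7, -13.4], dtype=float32)) hmax 0.0538
slide [-0.481, -0.714, -0.018] rot [0.003, 0.002, -0.496]
```

View pics/t3.png

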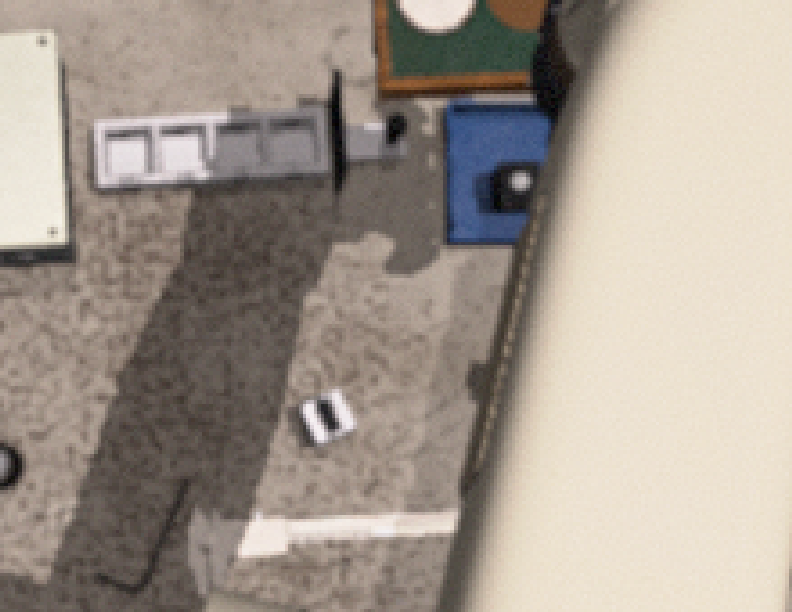

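```bash
python3 - <<'E'
from h import *
plan((.4255,-.013,.10,26),(.4255,-.013,.022,26))
E
```

```text
slide [0.197, -0.212, 0.101] rot [0.001, -0.0, 0.799]
slide [0.099, -0.272, 0.101] rot [0.001, -0.0, 0.799]
slide [-0.014, -0.289, 0.101] rot [0.001, -0.0, 0.799]
slide [0.0, -0.0, 0.312] rot [0.0, 0.0, 0.0]
```

Call:
drive_tool(slide=[[0.197, -0.212, 0.1], [0.197, -0.212, 0.1], [0.197, -0.212, 0.1], [0.197, -0.212, 0.1], [0.197, -0.212, 0.1], [0.197, -0.212, 0.1], [0.197, -0.212, 0.1], [0.197, -0.212, 0.1]], rotation=[[0, 0, 0.8], [0, 0, 0.8], [0, 0, 0.8], [0, 0, 0.8], [0, 0, 0.8], [0, 0, 0.8], [0, 0, 0.8], [0, 0, 0.8]])

```text
clock: 18.4
eef_pos: [0.5388, -0.1027, 0.1503]
tool_rot: [0.81, 0.586, 0.0, 0.0]
ft_force: [0.2, -0.9, -0.0]
grip_width: 0.0514
grasp_force: 0.0
```

Call:
drive_tool(slide=[[0.099, -0.272, 0.1], [0.099, -0.272, 0.1], [0.099, -0.272, 0.1], [0.099, -0.272, 0.1], [0.099, -0.272, 0.1], [0.099, -0.272, 0.1], [0.099, -0.272, 0.1], [0.099, -0.272, 0.1]], rotation=[[0, 0, 0.8], [0, 0, 0.8], [0, 0, 0.8], [0, 0, 0.8], [0, 0, 0.8], [0, 0, 0.8], [0, 0, 0.8], [0, 0, 0.8]])

```text
clock: 19.4
eef_pos: [0.482, -0.0579, 0.1253]
tool_rot: [0.91, 0.414, -0.0, 0.0]
ft_force: [0.2, -0.2, 0.4]
grip_width: 0.0514
grasp_force: 0.0
```

Call:
drive_tool(slide=[[-0.014, -0.289, 0.1], [-0.014, -0.289, 0.1], [-0.014, -0.289, 0.1], [-0.014, -0.289, 0.1], [-0.014, -0.289, 0.1], [-0.014, -0.289, 0.1], [-0.014, -0.289, 0.1], [-0.014, -0.289, 0.1]], rotation=[[0, 0, 0.8], [0, 0, 0.8], [0, 0, 0.8], [0, 0, 0.8], [0, 0, 0.8], [0, 0, 0.8], [0, 0, 0.8], [0, 0, 0.8]])

```text
clock: 20.4
eef_pos: [0.4253, -0.013, 0.1003]
tool_rot: [0.974, 0.224, -0.0, -0.0]
ft_force: [-0.3, -0.2, 0.3]
grip_width: 0.0511
grasp_force: 0.0
```

```bash
python3 - <<'E'
from h import *
s=bot.get_obs();print(s['eef_pos'].round(4))
plan((.4255,-.013,.022,26))
holders(cam('top'))
E
```

```text
[ 0.4253 -0.013   0.1003]
slide [0.001, 0.0, 0.313] rot [-0.0, 0.0, -0.002]
[448 140] c [ 698.1 -390.3] size [41.3 17.4] edge 82.1 tab (np.float32(86.1), array([ 698.9, -387.6], dtype=float32)) hmax 0.0743
[324 142] c [ 681.  -160.5] size [ 35.  229.6] edge 1.2 tab (np.float32(93.1), array([ 670.4, -154.3], dtype=float32)) hmax 0.0404
[357 175] c [ 594.  -147.1] size [31.7 31.5] edge 1.2 tab (np.float32(53.5), array([ 594.1, -147. ], dtype=float32)) hmax 0.0495
[360 229] c [ 453.5 -149.2] size [20.4 30.8] edge 89.9 tab (np.float32(88.1), array([ 455.7, -149.9], dtype=float32)) hmax 0.0607
[409 239] c [ 428.  -281.2] size [29.4 32.7] edge 19.4 tab (np.float32(104.6), array([ 428.7, -278.9], dtype=float32)) hmax 0.0475
```

Call:
drive_tool(slide=[[0, 0, 0.1], [0, 0, 0.2], [0, 0, 0.28], [0, 0, 0.313], [0, 0, 0.313], [0, 0, 0.313], [0, 0, 0.313], [0, 0, 0.313]], rotation=[[0, 0, 0], [0, 0, 0], [0, 0, 0], [0, 0, 0], [0, 0, 0], [0, 0, 0], [0, 0, 0], [0, 0, 0]])

```text
clock: 21.45
eef_pos: [0.4256, -0.0129, 0.0225]
tool_rot: [0.974, 0.224, 0.001, 0.0]
ft_force: [0.4, 0.4, -0.5]
grip_width: 0.0513
grasp_force: 0.0
```

Call:
drive_tool(slide=[[0, 0, 0], [0, 0, 0], [0, 0, 0], [0, 0, 0], [0, 0, 0], [0, 0, 0], [0, 0, 0], [0, 0, 0]], rotation=[[0, 0, 0], [0, 0, 0], [0, 0, 0], [0, 0, 0], [0, 0, 0], [0, 0, 0], [0, 0, 0], [0, 0, 0]], gripper=0)

```text
clock: 22.45
eef_pos: [0.4258, -0.013, 0.0225]
tool_rot: [0.974, 0.224, 0.001, 0.0]
ft_force: [-0.2, 0.0, 5.7]
grip_width: 0.0288
grasp_force: 60.1
```

Call:
drive_tool(slide=[[0, 0, -0.05], [0, 0, -0.1], [0, 0, -0.2], [0, 0, -0.3], [0, 0, -0.4], [0, 0, -0.5], [0, 0, -0.5], [0, 0, -0.5]], rotation=[[0, 0, 0], [0, 0, 0], [0, 0, 0], [0, 0, 0], [0, 0, 0], [0, 0, 0], [0, 0, 0], [0, 0, 0]])

```text
clock: 23.45
eef_pos: [0.4246, -0.0129, 0.1466]
tool_rot: [0.974, 0.224, -0.0, -0.0]
ft_force: [0.1, 0.2, -1.5]
grip_width: 0.0288
grasp_force: 59.4
```

```bash
python3 - <<'E'
from h import *
d=np.array([np.sin(np.radians(5)),-np.cos(np.radians(5))])
p3=np.array([.6180,.0922]);p2=p3+.04*d;p1=p3+.08*d;print(p1,p2)
plan((*p2,.12,94.8))
E
```

```text
[0.62497246 0.01250442] [0.62148623 0.05235221]
slide [0.274, 0.037, 0.035] rot [-0.0, 0.0, -0.801]
slide [0.238, 0.141, 0.035] rot [-0.0, 0.0, -0.801]
slide [0.164, 0.222, 0.035] rot [-0.0, 0.0, -0.801]
```

Call:
drive_tool(slide=[[0.07, 0.01, 0.01], [0.14, 0.02, 0.02], [0.2, 0.03, 0.03], [0.274, 0.037, 0.035], [0.274, 0.037, 0.035], [0.274, 0.037, 0.035], [0.274, 0.037, 0.035], [0.274, 0.037, 0.035]], rotation=[[0, 0, -0.2], [0, 0, -0.4], [0, 0, -0.6], [0, 0, -0.8], [0, 0, -0.8], [0, 0, -0.8], [0, 0, -0.8], [0, 0, -0.8]])

```text
clock: 24.45
eef_pos: [0.4903, 0.0085, 0.1384]
tool_rot: [0.911, 0.413, -0.0, 0.0]
ft_force: [0.2, 0.7, -0.5]
grip_width: 0.0282
grasp_force: 59.4
```

Call:
drive_tool(slide=[[0.06, 0.03, 0.01], [0.12, 0.07, 0.02], [0.18, 0.1, 0.03], [0.238, 0.141, 0.035], [0.238, 0.141, 0.035], [0.238, 0.141, 0.035], [0.238, 0.141, 0.035], [0.238, 0.141, 0.035]], rotation=[[0, 0, -0.2], [0, 0, -0.4], [0, 0, -0.6], [0, 0, -0.8], [0, 0, -0.8], [0, 0, -0.8], [0, 0, -0.8], [0, 0, -0.8]])

```text
clock: 25.45
eef_pos: [0.5561, 0.0302, 0.1298]
tool_rot: [0.81, 0.586, 0.0, 0.0]
ft_force: [-0.1, 0.1, -0.1]
grip_width: 0.029
grasp_force: 59.5
```

Call:
drive_tool(slide=[[0.04, 0.05, 0.01], [0.08, 0.11, 0.02], [0.12, 0.17, 0.03], [0.164, 0.222, 0.035], [0.164, 0.222, 0.035], [0.164, 0.222, 0.035], [0.164, 0.222, 0.035], [0.164, 0.222, 0.035]], rotation=[[0, 0, -0.2], [0, 0, -0.4], [0, 0, -0.6], [0, 0, -0.8], [0, 0, -0.8], [0, 0, -0.8], [0, 0, -0.8], [0, 0, -0.8]])

```text
clock: 26.45
eef_pos: [0.6217, 0.0517, 0.1211]
tool_rot: [0.678, 0.735, 0.0, 0.0]
ft_force: [0.2, -0.4, -0.5]
grip_width: 0.0291
grasp_force: 59.5
```

```bash
python3 - <<'E'
from h import *
s=bot.get_obs();print(s['eef_pos'].round(4))
plan((.6215,.0524,.058,94.8))
c=cam('top');save(c,'t4.png',(235,140,335,210),6)
c=cam('scene');save(c,'s4.png',(240,170,360,260),6)
E
```

```text
[0.6217 0.0517 0.1211]
slide [0.003, -0.001, 0.253] rot [0.0, 0.0, -0.005]
```

View pics/t4.png

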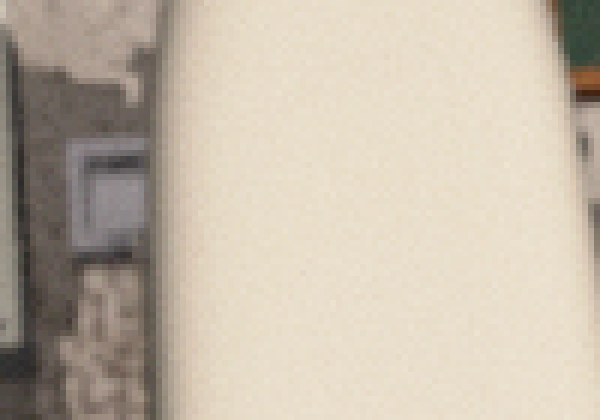

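Call:
drive_tool(slide=[[0.003, 0, 0.08], [0.003, 0, 0.16], [0.003, 0, 0.22], [0.003, 0, 0.25], [0.003, 0, 0.27], [0.003, 0, 0.29], [0.003, 0, 0.3], [0.003, 0, 0.3]], rotation=[[0, 0, -0.005], [0, 0, -0.005], [0, 0, -0.005], [0, 0, -0.005], [0, 0, -0.005], [0, 0, -0.005], [0, 0, -0.005], [0, 0, -0.005]])

```text
clock: 27.55
eef_pos: [0.6221, 0.0527, 0.0459]
tool_rot: [0.677, 0.736, 0.0, 0.0]
ft_force: [0.4, -1.1, -1.1]
grip_width: 0.0285
grasp_force: 59.6
```

Call:
drive_tool(slide=[[0, 0, 0.01], [0, 0, 0.02], [0, 0, 0.03], [0, 0, 0.04], [0, 0, 0.05], [0, 0, 0.06], [0, 0, 0.062], [0, 0, 0.062]], rotation=[[0, 0, 0], [0, 0, 0], [0, 0, 0], [0, 0, 0], [0, 0, 0], [0, 0, 0], [0, 0, 0], [0, 0, 0]])

```text
clock: 28.55
eef_pos: [0.6221, 0.0527, 0.0306]
tool_rot: [0.677, 0.736, 0.0, 0.0]
ft_force: [-0.8, 0.6, 1.7]
grip_width: 0.0288
grasp_force: 59.8
```

Call:
drive_tool(slide=[[0, 0, 0], [0, 0, 0], [0, 0, 0], [0, 0, 0], [0, 0, -0.2], [0, 0, -0.4], [0, 0, -0.5], [0, 0, -0.5]], rotation=[[0, 0, 0], [0, 0, 0], [0, 0, 0], [0, 0, 0], [0, 0, 0], [0, 0, 0], [0, 0, 0], [0, 0, 0]], gripper=0.6)

```text
clock: 29.55
eef_pos: [0.6238, 0.0529, 0.1583]
tool_rot: [0.677, 0.736, 0.002, 0.002]
ft_force: [-0.2, 1.1, -0.8]
grip_width: 0.051
grasp_force: 0.0
```

```bash
python3 - <<'E'
from h import *
holders(cam('top'))
plan((.4295,-.2815,.11,109))
E
```

```text
[448 140] c [ 698.2 -389.2] size [39.  17.4] edge 82.1 tab (np.float32(84.6), array([ 698.7, -386.6], dtype=float32)) hmax 0.0745
[331 143] c [ 673.6 -169.7] size [ 21.3 211.5] edge 8.0 tab (np.float32(95.2), array([ 671.4, -174.4], dtype=float32)) hmax 0.0412
[357 175] c [ 594.  -147.2] size [31.7 31.3] edge 1.2 tab (np.float32(165.0), array([ 594.1, -147.3], dtype=float32)) hmax 0.0484
[356 229] c [ 453.5 -144.1] size [30.5 30.8] edge 89.7 tab (np.float32(107.5), array([ 454.2, -145.1], dtype=float32)) hmax 0.0605
[409 239] c [ 427.9 -281.1] size [29.4 33. ] edge 19.4 tab (np.float32(110.2), array([ 427.8, -278.6], dtype=float32)) hmax 0.0482
slide [-0.634, -0.441, 0.091] rot [0.002, 0.0, -0.247]
slide [-0.574, -0.516, 0.092] rot [0.002, 0.0, -0.247]
```

Call:
drive_tool(slide=[[-0.634, -0.441, 0.09], [-0.634, -0.441, 0.09], [-0.634, -0.441, 0.09], [-0.634, -0.441, 0.09], [-0.634, -0.441, 0.09], [-0.634, -0.441, 0.09], [-0.634, -0.441, 0.09], [-0.634, -0.441, 0.09]], rotation=[[0, 0, -0.247], [0, 0, -0.247], [0, 0, -0.247], [0, 0, -0.247], [0, 0, -0.247], [0, 0, -0.247], [0, 0, -0.247], [0, 0, -0.247]])

```text
clock: 30.6
eef_pos: [0.526, -0.1136, 0.1328]
tool_rot: [0.629, 0.777, 0.0, 0.0]
ft_force: [-0.8, 0.3, 0.3]
grip_width: 0.0514
grasp_force: 0.0
```

Call:
drive_tool(slide=[[-0.574, -0.516, 0.09], [-0.574, -0.516, 0.09], [-0.574, -0.516, 0.09], [-0.574, -0.516, 0.09], [-0.574, -0.516, 0.09], [-0.574, -0.516, 0.09], [-0.574, -0.516, 0.09], [-0.574, -0.516, 0.09]], rotation=[[0, 0, -0.247], [0, 0, -0.247], [0, 0, -0.247], [0, 0, -0.247], [0, 0, -0.247], [0, 0, -0.247], [0, 0, -0.247], [0, 0, -0.247]])

```text
clock: 31.6
eef_pos: [0.4296, -0.2807, 0.1104]
tool_rot: [0.58, 0.815, 0.0, 0.0]
ft_force: [0.4, -0.3, 0.4]
grip_width: 0.0511
grasp_force: 0.0
```

```bash
python3 - <<'E'
from h import *
s=bot.get_obs();print(s['eef_pos'].round(4))
plan((.4295,-.2812,.022,109))
c=cam('top');P=cloud(c)
m=(abs(P[...,0]-.62)<.04)&(abs(P[...,1]-.055)<.03)&(P[...,2]>.04)
print(P[m].mean(0),m.sum(),np.percentile(P[m][:,2],[10,50,95]));save(c,'t5.png',(240,140,340,210),6)
E
```

```text
[ 0.4296 -0.2807  0.1104]
slide [-0.002, -0.001, 0.354] rot [0.0, 0.0, 0.004]
[0.61959277 0.05361822 0.05251146] 144 [0.04697524 0.05136887 0.06220401]
```

View pics/t5.png

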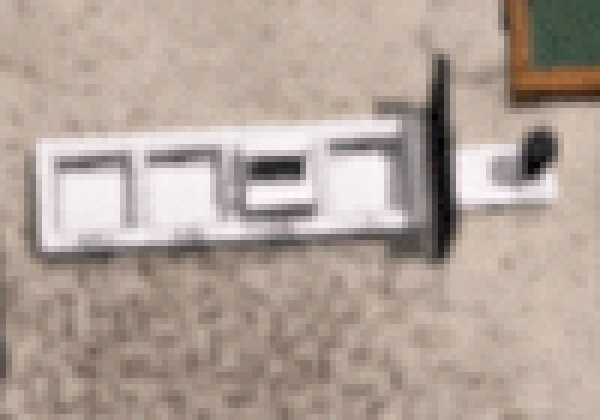

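Call:
drive_tool(slide=[[0, 0, 0.1], [0, 0, 0.2], [0, 0, 0.3], [0, 0, 0.354], [0, 0, 0.354], [0, 0, 0.354], [0, 0, 0.354], [0, 0, 0.354]], rotation=[[0, 0, 0], [0, 0, 0], [0, 0, 0], [0, 0, 0], [0, 0, 0], [0, 0, 0], [0, 0, 0], [0, 0, 0]])

```text
clock: 32.65
eef_pos: [0.4294, -0.2819, 0.0226]
tool_rot: [0.581, 0.814, 0.0, 0.001]
ft_force: [0.6, 0.1, -0.4]
grip_width: 0.0514
grasp_force: 0.0
```

Call:
drive_tool(slide=[[0, 0, 0], [0, 0, 0], [0, 0, 0], [0, 0, 0], [0, 0, 0], [0, 0, 0], [0, 0, 0], [0, 0, 0]], rotation=[[0, 0, 0], [0, 0, 0], [0, 0, 0], [0, 0, 0], [0, 0, 0], [0, 0, 0], [0, 0, 0], [0, 0, 0]], gripper=0)

```text
clock: 33.65
eef_pos: [0.4292, -0.2819, 0.0223]
tool_rot: [0.581, 0.814, -0.0, 0.0]
ft_force: [-0.8, 0.9, 5.6]
grip_width: 0.0286
grasp_force: 60.0
```

Call:
drive_tool(slide=[[0, 0, -0.05], [0, 0, -0.1], [0, 0, -0.2], [0, 0, -0.3], [0, 0, -0.4], [0, 0, -0.5], [0, 0, -0.5], [0, 0, -0.5]], rotation=[[0, 0, 0], [0, 0, 0], [0, 0, 0], [0, 0, 0], [0, 0, 0], [0, 0, 0], [0, 0, 0], [0, 0, 0]])

```text
clock: 34.65
eef_pos: [0.4285, -0.2813, 0.1462]
tool_rot: [0.581, 0.814, -0.0, -0.0]
ft_force: [-0.0, 0.5, -0.7]
grip_width: 0.029
grasp_force: 59.3
```

```bash
python3 - <<'E'
from h import *
plan((.6253,.0127,.14,94.8))
E
```

```text
slide [0.428, 0.564, 0.012] rot [-0.001, -0.001, 0.248]
slide [0.494, 0.506, 0.012] rot [-0.001, -0.001, 0.248]
```

Call:
drive_tool(slide=[[0.11, 0.14, 0], [0.22, 0.28, 0], [0.33, 0.42, 0], [0.428, 0.564, 0.01], [0.428, 0.564, 0.01], [0.428, 0.564, 0.01], [0.428, 0.564, 0.01], [0.428, 0.564, 0.01]], rotation=[[0, 0, 0.06], [0, 0, 0.12], [0, 0, 0.18], [0, 0, 0.248], [0, 0, 0.248], [0, 0, 0.248], [0, 0, 0.248], [0, 0, 0.248]])

```text
clock: 35.65
eef_pos: [0.5268, -0.1355, 0.1443]
tool_rot: [0.631, 0.776, -0.0, -0.0]
ft_force: [-0.0, 0.8, -1.0]
grip_width: 0.0287
grasp_force: 59.5
```

Call:
drive_tool(slide=[[0.12, 0.12, 0], [0.24, 0.24, 0], [0.36, 0.37, 0], [0.494, 0.506, 0.01], [0.494, 0.506, 0.01], [0.494, 0.506, 0.01], [0.494, 0.506, 0.01], [0.494, 0.506, 0.01]], rotation=[[0, 0, 0.06], [0, 0, 0.12], [0, 0, 0.18], [0, 0, 0.248], [0, 0, 0.248], [0, 0, 0.248], [0, 0, 0.248], [0, 0, 0.248]])

```text
clock: 36.65
eef_pos: [0.6254, 0.0112, 0.1422]
tool_rot: [0.678, 0.735, 0.0, 0.0]
ft_force: [-0.3, -0.5, -1.1]
grip_width: 0.0287
grasp_force: 59.6
```

```bash
python3 - <<'E'
from h import *
s=bot.get_obs();print(s['eef_pos'].round(4))
plan((.6253,.0127,.046,94.8))
E
```

```text
[0.6254 0.0112 0.1422]
slide [0.006, 0.0, 0.385] rot [0.0, 0.0, -0.004]
```

Call:
drive_tool(slide=[[0.006, 0, 0.1], [0.006, 0, 0.2], [0.006, 0, 0.28], [0.006, 0, 0.32], [0.006, 0, 0.345], [0.006, 0, 0.365], [0.006, 0, 0.38], [0.006, 0, 0.385]], rotation=[[0, 0, 0], [0, 0, 0], [0, 0, 0], [0, 0, 0], [0, 0, 0], [0, 0, 0], [0, 0, 0], [0, 0, 0]])

```text
clock: 37.65
eef_pos: [0.6258, 0.0139, 0.0457]
tool_rot: [0.677, 0.736, 0.0, 0.0]
ft_force: [0.1, -0.0, -1.4]
grip_width: 0.029
grasp_force: 59.6
```

Call:
drive_tool(slide=[[0, 0, 0.01], [0, 0, 0.02], [0, 0, 0.03], [0, 0, 0.04], [0, 0, 0.05], [0, 0, 0.06], [0, 0, 0.062], [0, 0, 0.062]], rotation=[[0, 0, 0], [0, 0, 0], [0, 0, 0], [0, 0, 0], [0, 0, 0], [0, 0, 0], [0, 0, 0], [0, 0, 0]])

```text
clock: 38.65
eef_pos: [0.6258, 0.0139, 0.0304]
tool_rot: [0.677, 0.736, 0.0, 0.0]
ft_force: [0.4, -0.1, 1.8]
grip_width: 0.0286
grasp_force: 59.9
```

Call:
drive_tool(slide=[[0, 0, 0], [0, 0, 0], [0, 0, 0], [0, 0, 0], [0, 0, -0.2], [0, 0, -0.4], [0, 0, -0.5], [0, 0, -0.5]], rotation=[[0, 0, 0], [0, 0, 0], [0, 0, 0], [0, 0, 0], [0, 0, 0], [0, 0, 0], [0, 0, 0], [0, 0, 0]], gripper=0.6)

```text
clock: 39.65
eef_pos: [0.6275, 0.0139, 0.1581]
tool_rot: [0.677, 0.736, 0.002, 0.002]
ft_force: [0.3, 0.1, -0.2]
grip_width: 0.0512
grasp_force: 0.0
```

```bash
python3 - <<'E'
from h import *
holders(cam('top'))
plan((.456,-.1445,.12,86.5))
E
```

```text
[448 141] c [ 696.7 -389. ] size [39.  14.3] edge 82.1 tab (np.float32(87.9), array([ 698.4, -387.9], dtype=float32)) hmax 0.0742
[354 143] c [ 681.6 -199. ] size [ 21.8 152.1] edge 4.7 tab (np.float32(96.8), array([ 675.1, -209.1], dtype=float32)) hmax 0.0411
[359 175] c [ 594.  -149.7] size [25.9 32.2] edge 89.9 tab (np.float32(4.8), array([ 594.3, -149.4], dtype=float32)) hmax 0.0487
slide [-0.575, -0.731, 0.142] rot [0.004, -0.0, 0.289]
```

```bash
python3 - <<'E'
from h import *
c=cam('scene');P=cloud(c);H=P[...,2]
m=(P[...,0]>.36)&(P[...,0]<.53)&(P[...,1]<.1)&(P[...,1]>-.35)&(H>.015)&(H<.07)
n,l,s,_=cv2.connectedComponentsWithStats(m.astype(np.uint8))
for i in range(1,n):
    if s[i,4]>40:
        q=P[l==i];print(s[i],q.mean(0).round(3),q.min(0).round(3),q.max(0).round(3))
E
```

```text
[292 253  16  22 256] [ 0.451 -0.154  0.037] [ 0.439 -0.165  0.015] [ 0.47  -0.133  0.06 ]
[347 285  24  18 140] [ 0.496 -0.336  0.052] [ 0.457 -0.35   0.04 ] [ 0.53  -0.317  0.062]
```

Call:
drive_tool(slide=[[-0.575, -0.731, 0.1], [-0.575, -0.731, 0.1], [-0.575, -0.731, 0.1], [-0.575, -0.731, 0.1], [-0.575, -0.731, 0.1], [-0.575, -0.731, 0.1], [-0.575, -0.731, 0.1], [-0.575, -0.731, 0.1]], rotation=[[0, 0, 0.289], [0, 0, 0.289], [0, 0, 0.289], [0, 0, 0.289], [0, 0, 0.289], [0, 0, 0.289], [0, 0, 0.289], [0, 0, 0.289]])

```text
clock: 40.75
eef_pos: [0.4563, -0.1439, 0.1299]
tool_rot: [0.728, 0.686, 0.0, -0.0]
ft_force: [0.5, -0.4, 0.7]
grip_width: 0.0511
grasp_force: 0.0
```

```bash
python3 - <<'E'
from h import *
s=bot.get_obs();print(s['eef_pos'].round(4))
plan((.456,-.1445,.022,86.5))
c=cam('scene');save(c,'s6.png',(240,170,400,300),5)
c=cam('top');P=cloud(c)
for y in(.0145,.0525):
    m=(abs(P[...,0]-.623)<.03)&(abs(P[...,1]-y)<.014)&(P[...,2]>.04)&(P[...,2]<.07)
    print(P[m].mean(0),m.sum(),np.percentile(P[m][:,2],[10,50,95]))
E
```

```text
[ 0.4563 -0.1439  0.1299]
slide [-0.003, -0.001, 0.431] rot [0.0, -0.0, 0.004]
[0.62331596 0.01413367 0.05070242] 137 [0.04660138 0.05026211 0.05636357]
[0.61945306 0.05278526 0.05276355] 136 [0.04699525 0.05100928 0.06222813]
```

View pics/s6.png

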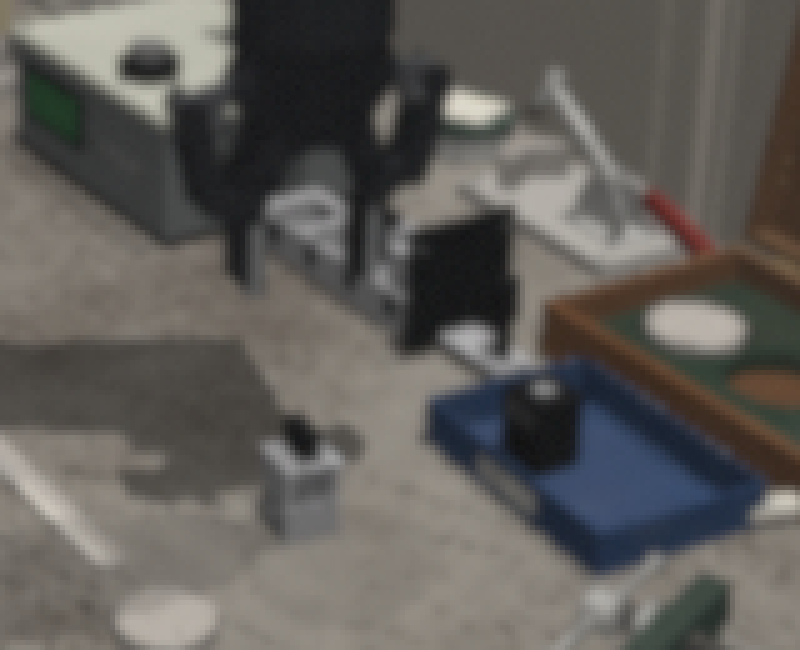

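Gripper stands over the third holder (300,490), whose visible face along its tab's end is blind; the blind block sits in the tray (540,425). Grip it.

Call:
drive_tool(slide=[[0, 0, 0.1], [0, 0, 0.2], [0, 0, 0.3], [0, 0, 0.4], [0, 0, 0.431], [0, 0, 0.431], [0, 0, 0.431], [0, 0, 0.431]], rotation=[[0, 0, 0], [0, 0, 0], [0, 0, 0], [0, 0, 0], [0, 0, 0], [0, 0, 0], [0, 0, 0], [0, 0, 0]])

```text
clock: 41.85
eef_pos: [0.4564, -0.1449, 0.0233]
tool_rot: [0.728, 0.685, 0.001, 0.001]
ft_force: [-0.0, -0.4, 0.2]
grip_width: 0.0515
grasp_force: 0.0
```

Call:
drive_tool(slide=[[0, 0, 0], [0, 0, 0], [0, 0, 0], [0, 0, 0], [0, 0, 0], [0, 0, 0], [0, 0, 0], [0, 0, 0]], rotation=[[0, 0, 0], [0, 0, 0], [0, 0, 0], [0, 0, 0], [0, 0, 0], [0, 0, 0], [0, 0, 0], [0, 0, 0]], gripper=0)

```text
clock: 42.85
eef_pos: [0.456, -0.1448, 0.023]
tool_rot: [0.728, 0.685, 0.0, 0.001]
ft_force: [-0.5, 0.7, 6.1]
grip_width: 0.0289
grasp_force: 59.9
```

Call:
drive_tool(slide=[[0, 0, -0.05], [0, 0, -0.1], [0, 0, -0.2], [0, 0, -0.3], [0, 0, -0.4], [0, 0, -0.5], [0, 0, -0.5], [0, 0, -0.5]], rotation=[[0, 0, 0], [0, 0, 0], [0, 0, 0], [0, 0, 0], [0, 0, 0], [0, 0, 0], [0, 0, 0], [0, 0, 0]])

```text
clock: 43.85
eef_pos: [0.455, -0.1444, 0.1468]
tool_rot: [0.728, 0.685, -0.0, -0.0]
ft_force: [-0.1, -1.1, -1.3]
grip_width: 0.0287
grasp_force: 59.4
```

```bash
python3 - <<'E'
from h import *
plan((.6182,.0927,.14,94.8))
E
```

```text
slide [0.987, 0.594, 0.027] rot [-0.002, -0.001, -0.29]
```

Call:
drive_tool(slide=[[0.15, 0.09, 0], [0.3, 0.18, 0], [0.45, 0.27, 0], [0.6, 0.36, 0], [0.75, 0.45, 0], [0.9, 0.54, 0.01], [0.987, 0.594, 0.02], [0.987, 0.594, 0.02]], rotation=[[0, 0, -0.05], [0, 0, -0.1], [0, 0, -0.15], [0, 0, -0.2], [0, 0, -0.25], [0, 0, -0.29], [0, 0, -0.29], [0, 0, -0.29]])

```text
clock: 44.85
eef_pos: [0.6182, 0.0942, 0.1396]
tool_rot: [0.676, 0.737, -0.001, -0.001]
ft_force: [0.3, -0.5, -0.5]
grip_width: 0.0286
grasp_force: 59.5
```

```bash
python3 - <<'E'
from h import *
s=bot.get_obs();print(s['eef_pos'].round(4))
plan((.6182,.0927,.046,94.8))
E
```

```text
[0.6182 0.0942 0.1396]
slide [-0.006, 0.001, 0.374] rot [-0.007, 0.0, 0.006]
```

Call:
drive_tool(slide=[[-0.006, 0, 0.1], [-0.006, 0, 0.2], [-0.006, 0, 0.28], [-0.006, 0, 0.32], [-0.006, 0, 0.345], [-0.006, 0, 0.36], [-0.006, 0, 0.37], [-0.006, 0, 0.37]], rotation=[[0, 0, 0.006], [0, 0, 0.006], [0, 0, 0.006], [0, 0, 0.006], [0, 0, 0.006], [0, 0, 0.006], [0, 0, 0.006], [0, 0, 0.006]])

```text
clock: 45.85
eef_pos: [0.6193, 0.0911, 0.051]
tool_rot: [0.678, 0.735, 0.0, 0.001]
ft_force: [-1.9, -2.3, 2.9]
grip_width: 0.0285
grasp_force: 60.0
```

Call:
drive_tool(slide=[[0, 0, 0], [0, 0, 0], [-0.002, -0.002, 0], [-0.004, -0.004, 0], [-0.006, -0.005, 0], [-0.006, -0.005, 0], [-0.006, -0.005, 0], [-0.006, -0.005, 0]], rotation=[[0, 0, 0], [0, 0, 0], [0, 0, 0], [0, 0, 0], [0, 0, 0], [0, 0, 0], [0, 0, 0], [0, 0, 0]])

```text
clock: 46.85
eef_pos: [0.6192, 0.0903, 0.051]
tool_rot: [0.678, 0.735, 0.002, 0.001]
ft_force: [0.3, 2.4, 5.5]
grip_width: 0.0282
grasp_force: 60.3
```

```bash
python3 - <<'E'
from h import *
c=cam('scene');save(c,'s7.png',(255,170,335,230),9)
E
```

```text
(no output)
```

View pics/s7.png

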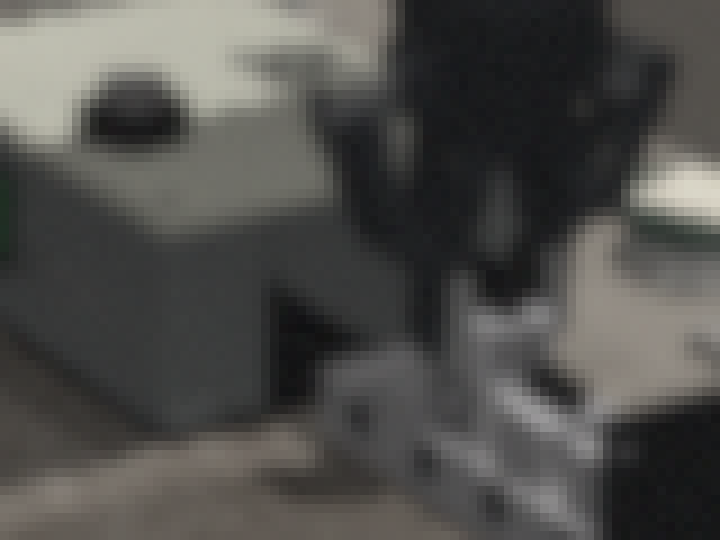

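Call:
drive_tool(slide=[[0, 0, -0.1], [0, 0, -0.2], [0, 0, -0.3], [0, 0, -0.36], [-0.2, 0, -0.36], [-0.4, 0, -0.36], [-0.6, 0, -0.36], [-0.8, 0, -0.36]], rotation=[[0, 0, 0], [0, 0, 0], [0, 0, 0], [0, 0, 0], [0, 0, 0], [0, 0, 0], [0, 0, 0], [0, 0, 0]])

```text
clock: 47.9
eef_pos: [0.6335, -0.1113, 0.1387]
tool_rot: [0.678, 0.735, -0.0, -0.001]
ft_force: [0.5, 0.2, -1.2]
grip_width: 0.0287
grasp_force: 59.5
```

```bash
python3 - <<'E'
from h import *
s=bot.get_obs();print(s['eef_pos'].round(4))
c=cam('top');save(c,'t8.png',(235,140,345,210),6)
P=cloud(c)
for y in(.0135,.0525):
    m=(abs(P[...,0]-.623)<.03)&(abs(P[...,1]-y)<.02)&(P[...,2]>.044)&(P[...,2]<.07)
    n,l,st,_=cv2.connectedComponentsWithStats(m.astype(np.uint8));i=1+st[1:,4].argmax()
    print(P[l==i].mean(0),st[i])
E
```

```text
[ 0.6335 -0.1113  0.1387]
[0.62419294 0.01254873 0.05117825] [296 162  12  12 139]
[0.61993166 0.05273296 0.05276017] [280 163  13  13 140]
```

View pics/t8.png

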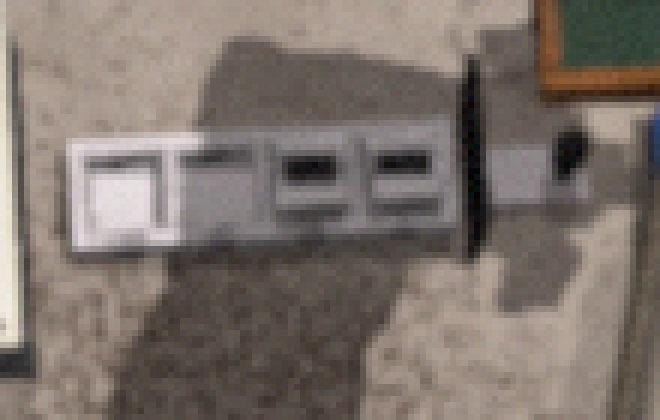

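```bash
python3 - <<'E'
from h import *
c=cam('top');P=cloud(c)
# pocket 3/4 floor extents: floor depth ~.008 
for yc in(.0925,.132):
    m=(abs(P[...,0]-.617)<.03)&(abs(P[...,1]-yc)<.022)&(P[...,2]<.017)&(P[...,2]>.0)
    print(P[m].mean(0).round(4),m.sum(),np.percentile(P[m],[3,97],axis=0).round(4).tolist())
plan((.6185,.0930,.14,95),(.6185,.093,.058,95))
E
```

```text
[0.6151 0.093  0.0075] 171 [[0.5874, 0.076, 0.0008], [0.6356, 0.1085, 0.0138]]
[0.6142 0.1333 0.0082] 164 [[0.5896, 0.1176, 0.0012], [0.6321, 0.1485, 0.015]]
slide [0.836, 0.002, -0.007] rot [-0.003, 0.004, -0.026]
slide [-0.0, -0.0, 0.328] rot [0.0, -0.0, -0.0]
```

Call:
drive_tool(slide=[[0.15, 0, 0], [0.3, 0, 0], [0.45, 0, 0], [0.6, 0, 0], [0.75, 0, 0], [0.836, 0, 0], [0.836, 0, 0], [0.836, 0, 0]], rotation=[[0, 0, 0], [0, 0, 0], [0, 0, 0], [0, 0, 0], [0, 0, -0.02], [0, 0, -0.02], [0, 0, -0.02], [0, 0, -0.02]])

```text
clock: 49.0
eef_pos: [0.617, 0.0976, 0.1395]
tool_rot: [0.675, 0.738, -0.0, 0.0]
ft_force: [-0.5, -0.2, -0.9]
grip_width: 0.0286
grasp_force: 59.5
```

Call:
drive_tool(slide=[[0, 0, 0.1], [0, 0, 0.2], [0, 0, 0.25], [0, 0, 0.31], [0, 0, 0.31], [0, 0, 0.31], [0, 0, 0.31], [0, 0, 0.31]], rotation=[[0, 0, 0], [0, 0, 0], [0, 0, 0], [0, 0, 0], [0, 0, 0], [0, 0, 0], [0, 0, 0], [0, 0, 0]])

```text
clock: 50.0
eef_pos: [0.6175, 0.0987, 0.0631]
tool_rot: [0.674, 0.739, 0.001, 0.0]
ft_force: [0.6, 0.7, -1.4]
grip_width: 0.0288
grasp_force: 59.5
```

```bash
python3 - <<'E'
from h import *
s=bot.get_obs();print(s['eef_pos'].round(4))
plan((.6185,.093,.046,95))
E
```

```text
[0.6175 0.0987 0.0631]
slide [-0.023, 0.002, 0.068] rot [0.003, -0.0, 0.008]
```

Call:
drive_tool(slide=[[-0.023, 0.002, 0], [-0.023, 0.002, 0], [-0.023, 0.002, 0.02], [-0.023, 0.002, 0.035], [-0.023, 0.002, 0.05], [-0.023, 0.002, 0.06], [-0.023, 0.002, 0.065], [-0.023, 0.002, 0.068]], rotation=[[0, 0, 0.005], [0, 0, 0.005], [0, 0, 0.005], [0, 0, 0.005], [0, 0, 0.005], [0, 0, 0.005], [0, 0, 0.005], [0, 0, 0.005]])

```text
clock: 51.0
eef_pos: [0.6182, 0.093, 0.0501]
tool_rot: [0.675, 0.738, 0.001, 0.001]
ft_force: [-8.9, -0.8, 25.6]
grip_width: 0.0285
grasp_force: 63.0
```

Call:
drive_tool(slide=[[0, 0, -0.03], [0, 0, -0.1], [0, 0, -0.2], [0, 0, -0.3], [0, 0, -0.36], [0, 0, -0.36], [0, 0, -0.36], [0, 0, -0.36]], rotation=[[0, 0, 0], [0, 0, 0], [0, 0, 0], [0, 0, 0], [0, 0, 0], [0, 0, 0], [0, 0, 0], [0, 0, 0]])

```text
clock: 52.0
eef_pos: [0.6172, 0.0927, 0.1339]
tool_rot: [0.675, 0.738, -0.001, -0.001]
ft_force: [1.3, 0.1, -1.5]
grip_width: 0.0286
grasp_force: 59.5
```

```bash
python3 - <<'E'
from h import *
s=bot.get_obs();print(s['eef_pos'].round(4),s['grip_width'])
c=cam('scene');save(c,'s9.png',(255,150,335,210),9)
P=cloud(c)
u,v=proj(c,s['eef_pos']);print(u,v,proj(c,s['eef_pos']-[0,0,.022]))
m=(abs(P[...,0]-.618)<.03)&(abs(P[...,1]-.09)<.04)&(P[...,2]>.09)&(P[...,2]<.2)&(c['image'].max(-1)>100)
n,l,st,_=cv2.connectedComponentsWithStats(m.astype(np.uint8));
for i in range(1,n):
    if st[i,4]>15: print(st[i],P[l==i].mean(0).round(4),np.percentile(P[l==i],[4,96],axis=0).round(4).tolist())
E
```

```text
[0.6172 0.0927 0.1339] 0.028624809506240658
308.23987706774136 183.955749329588 (np.float64(307.9768652226451), np.float64(190.93470243946098))
[308 184   8   9  51] [0.6209 0.0764 0.1249] [[0.6092, 0.0727, 0.1132], [0.6321, 0.0798, 0.1356]]
```

View pics/s9.png

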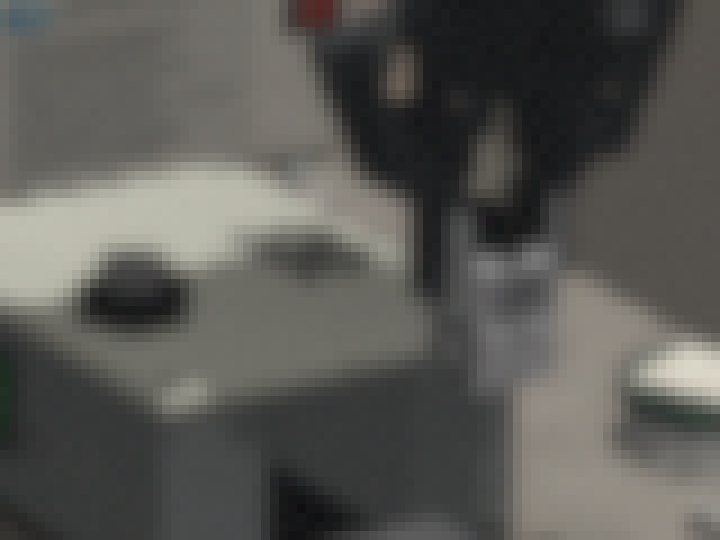

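```bash
python3 - <<'E'
from h import *
s=bot.get_obs()
acc=[]
for k in range(4):
    c=cam('scene');acc.append(c['z_map'])
c['z_map']=np.median(acc,0);P=cloud(c);g=c['image'].max(-1)
for v in range(178,198):
    print(v,[('%d/%d/%d:%d'%(*(P[v,u]*1000).round(),g[v,u])) for u in range(303,320)])
E
```

```text
178 ['594/85/159:37', '596/82/159:54', '598/80/160:74', '602/81/159:92', '610/89/155:103', '612/87/155:109', '614/84/156:104', '614/80/157:94', '619/81/156:91', '622/81/156:97', '627/84/154:108', '630/83/154:116', '631/79/155:119', '638/85/152:113', '644/89/149:97', '892/475/-16:85', '893/468/-14:86']
179 ['595/87/155:37', '598/86/155:54', '598/80/156:76', '601/80/156:95', '607/83/154:106', '610/84/153:116', '611/79/155:118', '615/80/154:110', '617/78/154:107', '620/77/154:107', '624/78/153:109', '627/77/153:108', '630/77/152:107', '633/77/152:105', '644/89/146:101', '894/476/-21:95', '892/466/-17:93']
180 ['595/85/152:38', '598/86/152:56', '599/81/153:75', '603/82/152:90', '604/79/153:98', '605/75/154:107', '609/77/153:111', '612/75/153:106', '616/76/152:101', '619/75/152:96', '623/77/150:93', '625/75/151:91', '631/78/149:93', '633/76/149:103', '644/88/143:111', '857/418/0:114', '894/469/-22:112']
181 ['594/84/150:40', '598/84/149:55', '599/81/150:75', '602/80/150:85', '605/81/149:91', '605/74/151:98', '609/76/150:101', '613/76/149:94', '617/77/148:85', '619/75/149:81', '621/73/149:
[... 4173 characters left out ...]
3/1:141', '762/291/1:146', '764/287/2:148', '768/287/1:147', '772/287/1:148', '775/284/1:147', '780/285/0:147']
196 ['652/181/57:60', '655/178/58:60', '659/179/57:61', '663/180/56:59', '669/183/54:60', '672/182/53:63', '677/184/52:68', '678/180/53:75', '684/183/51:93', '752/286/1:123', '753/282/2:141', '759/285/0:145', '761/282/1:147', '764/279/1:146', '766/277/1:146', '772/280/0:146', '775/277/0:145']
197 ['652/180/54:61', '657/182/53:60', '659/179/53:60', '664/182/51:59', '670/185/49:61', '672/181/50:64', '676/183/49:68', '681/184/47:75', '682/180/49:94', '747/279/0:121', '749/275/1:138', '755/278/-1:144', '757/276/0:143', '759/272/1:144', '763/271/0:144', '767/271/0:145', '769/268/1:145']
```

Call:
drive_tool(slide=[[0.007, 0, 0.1], [0.007, 0, 0.2], [0.007, 0, 0.29], [0.007, 0, 0.315], [0.007, 0, 0.323], [0.007, 0, 0.33], [0.007, 0, 0.337], [0.007, 0, 0.337]], rotation=[[0, 0, 0], [0, 0, 0], [0, 0, 0], [0, 0, 0], [0, 0, 0], [0, 0, 0], [0, 0, 0], [0, 0, 0]])

```text
clock: 53.25
eef_pos: [0.6181, 0.0946, 0.0515]
tool_rot: [0.675, 0.738, 0.0, 0.0]
ft_force: [-0.5, -0.7, -1.1]
grip_width: 0.0286
grasp_force: 59.5
```

```bash
python3 - <<'E'
from h import *
s=bot.get_obs();print({k:np.round(s[k],4) for k in('eef_pos','ft_force','ft_torque')})
E
```

```text
{'eef_pos': array([0.6181, 0.0946, 0.0515]), 'ft_force': array([-0.5277, -0.7099, -1.073 ]), 'ft_torque': array([0.037 , 0.0357, 0.037 ])}
```

Free so far; ease down 5 mm.

Call:
drive_tool(slide=[[0, 0, 0.004], [0, 0, 0.008], [0, 0, 0.012], [0, 0, 0.016], [0, 0, 0.018], [0, 0, 0.02], [0, 0, 0.02], [0, 0, 0.02]], rotation=[[0, 0, 0], [0, 0, 0], [0, 0, 0], [0, 0, 0], [0, 0, 0], [0, 0, 0], [0, 0, 0], [0, 0, 0]])

```text
clock: 54.25
eef_pos: [0.6186, 0.0946, 0.0463]
tool_rot: [0.675, 0.738, 0.001, 0.0]
ft_force: [4.1, 1.2, -0.9]
grip_width: 0.0287
grasp_force: 59.6
```

```bash
python3 - <<'E'
from h import *
s=bot.get_obs();print({k:np.round(s[k],4) for k in('eef_pos','ft_force','ft_torque')})
E
```

```text
{'eef_pos': array([0.6186, 0.0946, 0.0463]), 'ft_force': array([ 4.0762,  1.1704, -0.9085]), 'ft_torque': array([ 0.0483, -0.9728, -0.0491])}
```

Call:
drive_tool(slide=[[0, 0.003, 0.005], [0, 0.003, 0.015], [0, 0.003, 0.025], [0, 0.003, 0.035], [0, 0.003, 0.045], [0, 0.003, 0.055], [0, 0.003, 0.06], [0, 0.003, 0.06]], rotation=[[0, 0, 0], [0, 0, 0], [0, 0, 0], [0, 0, 0], [0, 0, 0], [0, 0, 0], [0, 0, 0], [0, 0, 0]])

```text
clock: 55.25
eef_pos: [0.6186, 0.0946, 0.0311]
tool_rot: [0.675, 0.738, -0.0, -0.0]
ft_force: [3.1, -0.2, 1.1]
grip_width: 0.0291
grasp_force: 59.8
```

Call:
drive_tool(slide=[[0, 0, 0], [0, 0, 0], [0, 0, 0], [0, 0, 0], [0, 0, -0.1], [0, 0, -0.25], [0, 0, -0.4], [0, 0, -0.4]], rotation=[[0, 0, 0], [0, 0, 0], [0, 0, 0], [0, 0, 0], [0, 0, 0], [0, 0, 0], [0, 0, 0], [0, 0, 0]], gripper=0.6)

```text
clock: 56.25
eef_pos: [0.6213, 0.095, 0.1352]
tool_rot: [0.675, 0.738, 0.003, 0.002]
ft_force: [0.2, 0.1, 0.0]
grip_width: 0.0512
grasp_force: 0.0
```

Call:
drive_tool(slide=[[-0.8, 0, 0], [-0.8, 0, 0], [-0.8, 0, 0], [-0.8, 0, 0], [-0.8, 0, 0], [-0.8, 0, 0], [-0.8, 0, 0], [-0.8, 0, 0]], rotation=[[0, 0, 0], [0, 0, 0], [0, 0, 0], [0, 0, 0], [0, 0, 0], [0, 0, 0], [0, 0, 0], [0, 0, 0]])

```text
clock: 57.25
eef_pos: [0.6364, -0.1032, 0.1312]
tool_rot: [0.674, 0.738, 0.0, 0.0]
ft_force: [-0.9, -0.2, 0.8]
grip_width: 0.0515
grasp_force: 0.0
```

```bash
python3 - <<'E'
from h import *
c=cam('top');P=cloud(c);print(bot.get_obs()['eef_pos'])
for y in(.0135,.0525,.0925,-.06):
    m=(abs(P[...,0]-.623)<.03)&(abs(P[...,1]-y)<.018)&(P[...,2]>.044)&(P[...,2]<.075)
    print(y,P[m].mean(0).round(4),m.sum(),np.percentile(P[m][:,2],[25,50,95]).round(4))
save(c,'t10.png',(235,140,345,210),6)
plan((.633,-.059,.08,95),(.633,-.059,.037,95))
E
```

```text
[ 0.63644341 -0.10344158  0.13120967]
0.0135 [0.6241 0.0126 0.0513] 140 [0.0491 0.0513 0.056 ]
0.0525 [0.62   0.0526 0.053 ] 138 [0.0499 0.0515 0.0624]
0.0925 [0.6155 0.0943 0.0548] 141 [0.0492 0.0519 0.067 ]
-0.06 [ 0.6303 -0.0581  0.0589] 37 [0.0581 0.0602 0.0651]
slide [0.178, 0.002, 0.205] rot [0.0, 0.0, 0.006]
slide [0.0, 0.0, 0.172] rot [-0.0, 0.0, -0.0]
```

View pics/t10.png

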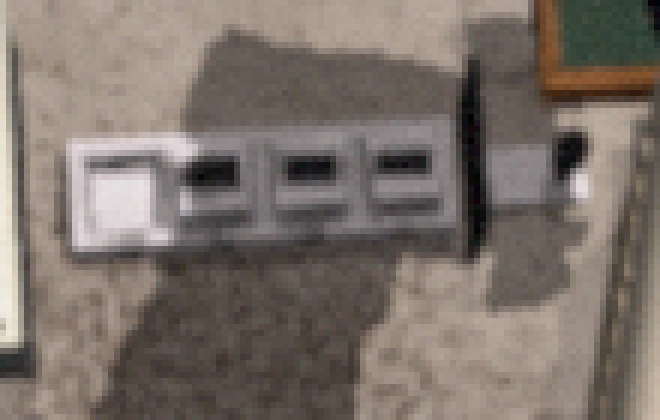

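Call:
drive_tool(slide=[[0.178, 0, 0.1], [0.178, 0, 0.2], [0.178, 0, 0.2], [0.178, 0, 0.27], [0.178, 0, 0.34], [0.178, 0, 0.375], [0.178, 0, 0.375], [0.178, 0, 0.375]], rotation=[[0, 0, 0], [0, 0, 0], [0, 0, 0], [0, 0, 0], [0, 0, 0], [0, 0, 0], [0, 0, 0], [0, 0, 0]])

```text
clock: 58.3
eef_pos: [0.6328, -0.0604, 0.0377]
tool_rot: [0.675, 0.738, 0.0, 0.0]
ft_force: [0.1, 0.3, -0.0]
grip_width: 0.0513
grasp_force: 0.0
```

Call:
drive_tool(slide=[[0, 0, 0], [0, 0, 0], [0, 0, 0], [0, 0, 0], [0, 0, 0], [0, 0, 0], [0, 0, 0], [0, 0, 0]], rotation=[[0, 0, 0], [0, 0, 0], [0, 0, 0], [0, 0, 0], [0, 0, 0], [0, 0, 0], [0, 0, 0], [0, 0, 0]], gripper=0)

```text
clock: 59.3
eef_pos: [0.6332, -0.0603, 0.0381]
tool_rot: [0.675, 0.738, 0.001, 0.001]
ft_force: [1.5, -0.2, 4.2]
grip_width: 0.014
grasp_force: 58.8
```

```bash
python3 - <<'E'
from h import *
plan((.616,.1335,.037,95))
E
```

```text
slide [0.778, -0.0, 0.004] rot [0.004, 0.0, 0.003]
```

Call:
drive_tool(slide=[[0.08, 0, 0], [0.18, 0, 0], [0.28, 0, 0], [0.38, 0, 0], [0.48, 0, 0], [0.58, 0, 0], [0.67, 0, 0], [0.74, 0, 0]], rotation=[[0, 0, 0], [0, 0, 0], [0, 0, 0], [0, 0, 0], [0, 0, 0], [0, 0, 0], [0, 0, 0], [0, 0, 0]])

```text
clock: 60.3
eef_pos: [0.6171, 0.124, 0.0381]
tool_rot: [0.675, 0.738, 0.0, 0.002]
ft_force: [2.5, -2.6, 4.5]
grip_width: 0.0136
grasp_force: 59.0
```

Call:
drive_tool(slide=[[0.01, 0, 0], [0.02, 0, 0], [0.03, 0, 0], [0.035, 0, 0], [0.04, 0, 0], [0.045, 0, 0], [0.05, 0, 0], [0.05, 0, 0]], rotation=[[0, 0, 0], [0, 0, 0], [0, 0, 0], [0, 0, 0], [0, 0, 0], [0, 0, 0], [0, 0, 0], [0, 0, 0]])

```text
clock: 61.3
eef_pos: [0.6164, 0.1328, 0.0381]
tool_rot: [0.676, 0.737, -0.001, 0.003]
ft_force: [1.9, -8.1, 6.2]
grip_width: 0.0139
grasp_force: 59.1
```

Call:
drive_tool(slide=[[0, 0, 0], [0, 0, 0], [0, 0, 0], [0, 0, 0], [0, 0, -0.2], [0, 0, -0.4], [0, 0, -0.55], [0, 0, -0.55]], rotation=[[0, 0, 0], [0, 0, 0], [0, 0, 0], [0, 0, 0], [0, 0, 0], [0, 0, 0], [0, 0, 0], [0, 0, 0]], gripper=0.6)

```text
clock: 62.3
eef_pos: [0.6173, 0.1373, 0.1793]
tool_rot: [0.675, 0.738, 0.003, 0.002]
ft_force: [-0.9, 0.4, 0.4]
grip_width: 0.0512
grasp_force: 0.0
```

```bash
python3 - <<'E'
from h import *
s=bot.get_obs();print(s['eef_pos'])
c=cam('top');P=cloud(c);g=c['image'].max(-1)
m=np.zeros(g.shape,bool);m[176:198,198:220]=1
m&=(P[...,2]>.095)&(P[...,2]<.13)
q=P[m];print('key+surround',m.sum(),q.mean(0).round(4),np.percentile(q[:,2],[10,50,90]).round(4))
k=m&(g>85);q=P[k];print('key',k.sum(),q.mean(0).round(4),np.percentile(q,[5,95],axis=0).round(4).tolist())
print(g[178:194,200:217])
m=(abs(P[...,0]-.615)<.03)&(abs(P[...,1]-.133)<.02)&(P[...,2]>.05)&(P[...,2]<.075);print('knob',m.sum(),P[m].mean(0) if m.any() else 0)
kx,ky=P[k].mean(0)[:2]
plan((kx,ky,.16,95))
E
```

```text
[0.61732413 0.13725742 0.17930058]
key+surround 120 [0.559  0.2495 0.1048] [0.0989 0.1028 0.1119]
key 47 [0.5603 0.2475 0.108 ] [[0.5479, 0.2397, 0.0993], [0.5707, 0.2624, 0.1131]]
[[148 145 146 145 132 124 110  88  85  85 113 142 178 186 208 210 221]
 [151 152 140 132  94  66  53  43  41  61 100 145 173 189 203 216 220]
 [147 146 123  92  52  44  50  62  57  68 106 142 170 189 199 210 217]
 [147 127  93  50  43  69  82  95  86  88 105 137 163 186 200 213 216]
 [137 103  55  43  64  81  97  93  99  95 108 133 159 182 200 206 214]
 [126  80  35  56  77  93  98  96  95  99 102 127 159 182 196 209 215]
 [114  59  33  63  91  92  98  96  95  95  99 126 151 174 190 207 217]
 [108  50  41  73  91  96  95  97  98  87  90 120 148 176 191 208 215]
 [107  54  35  62  89  94  98  96  96  85  81 115 145 173 190 202 215]
 [111  55  28  52  77  87 100  97 100  94  89 109 139 167 190 203 209]
 [121  74  31  35  52  78  83  87 103 121  95 103 141 164 186 200 209]
 [133  94  52  28  37  53  67  70  94 131 110 105 134 162 184 199 211]
 [149 112  77  33  23  30  35  39  76 130 105  89 127 162 183 198 211]
 [147 137 104  59  32  26  17  19  54 106 104  93 125 157 181 194 206]
 [153 143 134  98  59  39  21  23  38  74  83  89 115 149 170 195 203]
 [149 151 144 131 105  82  59  42  44  65  73  88 117 151 176 188 205]]
knob 0 0
slide [0.46, -0.182, 0.066] rot [0.008, -0.001, 0.003]
```

```bash
python3 - <<'E'
from h import *
plan((.561,.2415,.13,95))
E
```

```text
slide [0.436, -0.182, 0.186] rot [0.008, -0.001, 0.003]
```

Call:
drive_tool(slide=[[0.436, -0.182, 0], [0.436, -0.182, 0], [0.436, -0.182, 0], [0.436, -0.182, 0.05], [0.436, -0.182, 0.1], [0.436, -0.182, 0.16], [0.436, -0.182, 0.18], [0.436, -0.182, 0.18]], rotation=[[0, 0, 0], [0, 0, 0], [0, 0, 0], [0, 0, 0], [0, 0, 0], [0, 0, 0], [0, 0, 0], [0, 0, 0]], gripper=0)

```text
clock: 63.35
eef_pos: [0.5598, 0.2404, 0.129]
tool_rot: [0.675, 0.737, -0.001, -0.0]
ft_force: [0.0, -0.8, 0.3]
grip_width: -0.0004
grasp_force: 0.0
```

Call:
drive_tool(slide=[[0, 0, 0.01], [0, 0, 0.03], [0, 0, 0.04], [0, 0, 0.05], [0, 0, 0.06], [0, 0, 0.07], [0, 0, 0.08], [0, 0, 0.08]], rotation=[[0, 0, 0], [0, 0, 0], [0, 0, 0], [0, 0, 0], [0, 0, 0], [0, 0, 0], [0, 0, 0], [0, 0, 0]])

```text
clock: 64.35
eef_pos: [0.56, 0.2411, 0.1098]
tool_rot: [0.675, 0.738, 0.0, 0.0]
ft_force: [-0.5, -0.2, 1.6]
grip_width: 0.0
grasp_force: 0.6
```

Call:
drive_tool(slide=[[0, 0, 0.004], [0, 0, 0.008], [0, 0, 0.012], [0, 0, 0.016], [0, 0, 0.02], [0, 0, 0.024], [0, 0, 0.028], [0, 0, 0.03]], rotation=[[0, 0, 0], [0, 0, 0], [0, 0, 0], [0, 0, 0], [0, 0, 0], [0, 0, 0], [0, 0, 0], [0, 0, 0]])

```text
clock: 65.35
eef_pos: [0.5601, 0.2411, 0.1039]
tool_rot: [0.675, 0.738, 0.001, 0.0]
ft_force: [-4.5, -1.5, 12.7]
grip_width: 0.0001
grasp_force: 6.1
```

Call:
drive_tool(slide=[[0, 0, 0], [0, 0, 0], [0, 0, -0.03], [0, 0, -0.15], [0, 0, -0.3], [0, 0, -0.4], [-0.3, -0.3, -0.4], [-0.6, -0.6, -0.4]], rotation=[[0, 0, 0], [0, 0, 0], [0, 0, 0], [0, 0, 0], [0, 0, 0], [0, 0, 0], [0, 0, 0], [0, 0, 0]])

```text
clock: 66.35
eef_pos: [0.4794, 0.1445, 0.2018]
tool_rot: [0.675, 0.738, -0.0, 0.0]
ft_force: [0.9, -0.6, -0.0]
grip_width: -0.0001
grasp_force: 0.0
```

Call:
drive_tool(slide=[[-0.6, -0.4, 0], [-0.6, -0.4, 0], [-0.6, -0.4, 0], [-0.6, -0.4, 0], [-0.6, -0.4, 0], [-0.6, -0.4, 0], [-0.6, -0.4, 0], [-0.6, -0.4, 0]], rotation=[[0, 0, 0], [0, 0, 0], [0, 0, 0], [0, 0, 0], [0, 0, 0], [0, 0, 0], [0, 0, 0], [0, 0, 0]])

```text
clock: 67.35
eef_pos: [0.3937, -0.0124, 0.2021]
tool_rot: [0.675, 0.738, -0.0, -0.0]
ft_force: [-0.6, -0.3, -0.0]
grip_width: 0.0003
grasp_force: 0.0
```

```bash
python3 - <<'E'
from h import *
c=cam('top');P=cloud(c);H=P[...,2];print(bot.get_obs()['eef_pos'].round(3))
sub=np.zeros(H.shape,bool);sub[160:185,244:270]=1;sub&=(H>.03)&(H<.08)
print('knob (was 613.8,133.0 home)',sub.sum(),P[sub].mean(0).round(4) if sub.any() else '')
n,l,s,_=cv2.connectedComponentsWithStats(sub.astype(np.uint8));print(s[1:])
for i in range(1,n):print(P[l==i].mean(0).round(4))
save(c,'t11.png',(140,120,420,290),2.8)
E
```

```text
[ 0.394 -0.013  0.202]
knob (was 613.8,133.0 home) 39 [0.613  0.1331 0.058 ]
[[252 167   6   8  39]]
[0.613  0.1331 0.058 ]
```

View pics/t11.png

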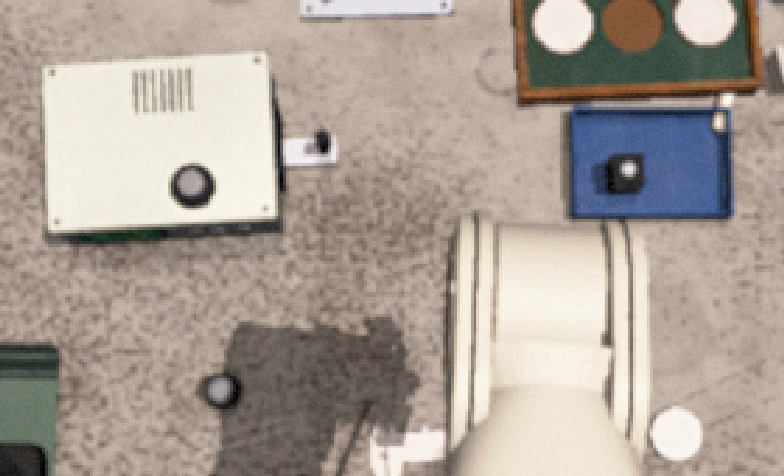

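The picture shows the carriage home, with the knob at the same pixels as at the start. The blind is in the tray, the key is up, and the loupe and test block have not moved.

```bash
python3 -c "
from workcell import bot
print(bot.job_done())"
```

```text
the job is handed in; nothing more can be done
None
```

The job is handed in: blank, low and mid standards in pockets 1–3, the one blind block in the tray, carriage home, start key pressed and released; the hand-in returned no verdict.

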